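# Hold two drive boards on the probes of a test fixture

## Robot

A 6-joint arm with a two-finger parallel gripper is mounted at the origin on the work surface. World frame = base frame: x ahead of the robot, y to its left, z up, the work surface at z = 0. Lengths are in m, angles in rad, forces in N, time in s.
With the tool pointing down it reaches from about 0.3 to 0.85 m from the base axis. Payload 5.4 kg.
Tool frame: the origin (TCP) lies at the very end of the fingers, on their centre line; the grasp point (between the pads) lies ctrl.hold_point_z behind it (ctrl.hold_point_z is the distance from the TCP to the grasp point, in m); z points along the fingers, x is the direction in which the jaws open and shut, and the axes are right-handed (so a half turn about z gives the same grasp; the last joint's range is limited). The gripper opens to 85 mm and grips with 20 to 120 N. Pads are 22 mm wide; open, the fingers measure 114 mm over their backs; the gripper's body (76 mm by 85 mm) begins 54 mm behind the grasp point. The pads swing forward as they close: fully open they stand 13 mm farther back than shut.
Start: joints at [1.053, 0.158, 1.597, -0, 1.386, -0.21], TCP at [0.174, 0.548, 0.231] pointing down, gripper open.
Joint ranges: [-2.91, 2.91], [-0.94, 2.29], [0.18, 2.7], [-1.29, 4.43], [0.17, 2.64], [-3, 3]. Speed limits (rad/s): [2.57, 2.57, 3.14, 3.14, 3.14, 3.14].

## Interface

Orientations are given as a rotation vector (axis times angle).
In Python, from station import ctrl gives the robot as it stands.
- The arm moves only by the tool carry_out, never from a script. Its argument "series" is a list of rows, each an object of numbers: "claw": the gripper command: -1 is shut, 1 is fully open, values between are in proportion; "tx", "ty", "tz": the shift along the tool's x, y, z scaled (see below); "rx", "ry", "rz": the turn, a rotation vector about the tool's x, y, z scaled (see below). In form: [{"claw": .., "tx": .., "ty": .., "tz": .., "rx": .., "ry": .., "rz": ..}, ...]. A call has 1 to 5 rows; each row is the pose to reach, as a shift and turn from the pose commanded when the call began, along the tool's axes at that moment, turning the shorter way round; what a row does not reach only later rows make up. The controller multiplies each number of a shift by 60 cm and each number of a turn by 360 degrees. A row lasts 1/12 s, in which the tool goes at most 41.7 mm and 7.16 degrees, less where a joint would pass 70% of its speed; a pose out of reach is approached as far as the arm can. A call with a number of a shift or a turn outside -1 to 1 is refused whole. A call with a gripper value outside its range is refused whole. The fingers move at their own pace and stop on an object; "newtons" is the grip in N (left out, the last holds). Time passes only in rows, so rows that repeat a pose let the fingers close. It gives the time, the measured TCP pose, the force and the opening at its end, in the units of the state.
- ctrl.state(): the state, without advancing time (a new reading comes with each control period).
- ctrl.camera(name): name is "side" or "top"; returns a dict with "img" (420x560x3 uint8, red, green, blue), "mtx" (3x3 intrinsics, pixels), "k1" (the pictures are not rectified: a ray, as slopes to the right and down, at radius r is drawn at 1 + k1 r^2 times it, then the intrinsics apply), "extrinsics" (4x4, takes a point from camera to world coordinates). Camera axes: x right, y down, z forward; pixel columns grow to the right and rows downward; lengths in m; the calibration is good to about 2 mm. A picture is of the moment at which its call begins. There is no depth.
- ctrl.finish_job(): hands the job in, once; it reports no verdict.
Trained networks look in a picture, given as the dict that the camera call returned (one of the last four; its "shot" number tells which), for a name from the list of things; names that differ only in an ending like _2 or _b are one class to them, and where a whole thing is asked for, a point or a joint stands for the part that bears it (a point fixed in the world has none). Each returns a list of dicts, best first, with "score" (0 to 1); they miss things now and then, are a little off and sometimes report something else, mostly with a low value. They report only what shows in the picture. A call takes as long as a camera call. They do not tell look-alikes from the thing itself.
- ctrl.trace(picture, query): "mask" (420x560 bool, what is visible of it) and "rect" ([left, top, width, height] in pixels, round what is visible of it).
The state is a dict: "t": time; "q": joint angles; "qvel": joint speeds; "joint_efforts": joint torques, N m; "ee_pos": TCP position; "orientation": TCP orientation; "force": force on the tool from outside, world axes, zero at the start; "moment": the same for the moment, N m; "width": opening from 0.0 (shut) to 1.0 (fully open).
Only numpy, scipy, OpenCV 4.12 (cv2) and the standard library are available. Lean on these libraries where they do the work, as an engineer would, in place of code of your own. Each camera call takes 0.05 s, during which the arm holds its last target.

## Task

Load the test fixture: lay the long controller board and the short encoder board flat in the nests of their own length, each with its white plug in the open corner of the nest. Then swing the lid over and press it fully down onto its stop so that both boards sink onto the spring probes; the lid has no latch, so finish while still holding it down with a steady, moderate push (no more than about 25 N). Leave the other things on the bench where they are.

Things in the scene. Friction and masses are not known exactly. Their poses are not given: they have to be found in the camera images.
- fixture: Clamshell test fixture, fixed: aluminium box 216 x 180 x 50 mm with two black-walled nests on top and a clear lid hinged along its +y side. Origin: centre of its underside, x along the hinge, z up. Its axes give the yaw of the nests. Hinge brackets at the +y edge stand to 82 mm.
- nest_long (a point): Centre of the long nest on its sprung probe plate, 58 mm above the fixture's underside; axes as the fixture's. The seated controller's origin lies here, its x along the fixture's -x. 2 mm play round the board; walls to 62 mm, sloped lead-in lips widening by 3.5 mm up to 68 mm. Open, 21 mm wide, at the -x, -y corner for the plug; the board fits only that way round.
- nest_short (a point): Centre of the short nest, built alike, 88 mm from the long one in +x, same height and axes. The seated encoder's origin lies here, its x along the fixture's +x. Open at the +x, +y corner for the plug.
- nest_long_plug (a point): Point in the open corner of the long nest where controller_plug must come to lie.
- nest_short_plug (a point): Point in the open corner of the short nest where encoder_plug must come to lie.
- probe_long (a joint): How far the long nest's probe plate is pressed in, m: 0 up, 0.006 at most; about 0.0045 when the lid is fully down on a seated board. Starts to move at 4 N and takes 0.9 N per mm more.
- probe_short (a joint): The same for the short nest.
- lid (a joint): Lid angle, rad: 0 closed, level, on its stop; starts open at 1.65 to 1.9, leaning back past upright (limit 2.1). Hinge friction: it stays put from about 0.9 to 1.9 and falls by itself below about 0.7, resting on the seated boards at about 0.05, probes hardly pressed. From there 6 to 9 N straight down on the handle brings it to 0, 5 N keep it there; let go, it springs up.
- lid_hinge (a point): Middle of the hinge axis, 70 mm above the fixture's underside, at (0, 75) mm in the fixture's frame. Axes as the fixture's.
- lid_handle (a point): Centre of the upper (lid open: outer) face of the handle, a flat black ledge on the lid's free edge, 120 mm along the hinge, 28 mm wide, 10 mm thick; 166 mm from the hinge axis along the lid and 25 mm off it outward; free edge at 180 mm. The lid is 176 mm long in the hinge direction; four 30 mm posts under it press the boards beside the heat sinks.
- controller: Long green circuit board, 80 x 50 x 2.4 mm, 75 g, component side up. Origin: centre of its underside, x along its length to the plug end, z up. In the middle a finned heat sink 24 (x) x 30 (y) mm, its top 22 mm above the underside; grip it across its x faces (keeps the gripper clear of the open lid). White plug 12 x 12 x 9 mm at the +x end at y = +15 mm, 5 mm past the edge.
- controller_plug (a point): Outer end of the controller's plug, at (45, 15, 0) mm in the board's frame.
- encoder: Short green circuit board, 64 x 50 x 2.4 mm, 55 g, built alike: origin at the centre of its underside, x to the plug end; heat sink 20 (x) x 26 (y) mm, top 22 mm above the underside; plug at the +x end at y = +15 mm, 5 mm past the edge.
- encoder_plug (a point): Outer end of the encoder's plug, at (37, 15, 0) mm in the board's frame.
- spool: Bystander: wire spool standing on its flange, 68 mm across, 42 mm high; origin at the centre of its underside.
- stator: Bystander: toothed stator ring lying flat, 72 mm across, 12 mm high; origin at the centre of its underside.
- coupling: Bystander: aluminium shaft coupling standing up, 25 mm across, 34 mm high; origin at the centre of its underside.
- bearing: Bystander: ball bearing lying flat, 30 mm across, 10 mm high; origin at the centre of its underside.
- motor: Bystander: small round motor, 60 mm across, 40 mm high with its shaft; origin at the centre of its underside.
- driver: Bystander: screwdriver lying down, 170 mm long.
- caliper: Bystander: caliper lying flat, 190 mm long, 8 mm thick.
Mind the look-alikes: they are no part of the job. Leave any black or blue look-alike of the encoder alone.

How it is judged:
By the outcome, as a careful person would: the job done as asked, in the order asked, and still so for the second after the job is handed in, while the arm keeps its last pose, push and grip.
It also fails if it takes over 72 s, if anything falls off the work surface, if the arm or the gripper's body presses on something with over 40 N, if the wrist force passes 120 N, or if a joint passes its speed limit or range.

## Working session

There is one attempt and no reset: what is moved stays moved. The work goes in short steps, Python scripts to look and compute and a tool call to move; the robot and the scene stay as the last step left them, time stands still between calls to the robot, and variables do not carry over. Pictures are saved under pics/ and viewed, and the job is handed in when it is done.

Besides the shell and the picture viewer there is one more tool, called after "Call:" by a JSON object that holds its "name" and its "arguments", one argument or row to a line. carry_out: Moves the arm, as the interface text tells. Shifts and turns lie within -1 to 1; 1 stands for 60 cm of shift or 360 degrees of turn. Its arguments: {"type":"object","properties":{"series":{"type":"array"},"newtons":{"type":"number"}},"required":["series"]}

```bash
ls; mkdir -p pics
cat > h.py <<'E'
import numpy as np, cv2, pickle
from scipy.spatial.transform import Rotation as R
from station import ctrl
def snap(name,fn):
    p=ctrl.camera(name); cv2.imwrite('pics/'+fn,cv2.resize(p['img'][:,:,::-1],(800,600),interpolation=cv2.INTER_CUBIC)); 
    pickle.dump({k:p[k] for k in p},open('pics/'+fn+'.pkl','wb')); return p
def proj(p,X):
    X=np.atleast_2d(X); T=np.linalg.inv(p['extrinsics']); c=X@T[:3,:3].T+T[:3,3]
    s=c[:,:2]/c[:,2:]; s=s*(1+p['k1']*(s**2).sum(1,keepdims=True))
    return s@p['mtx'][:2,:2].T+p['mtx'][:2,2]
def ray(p,uv):
    uv=np.atleast_2d(uv).astype(float); d=(uv-p['mtx'][:2,2])/np.array([p['mtx'][0,0],p['mtx'][1,1]]); s=d.copy()
    for _ in range(30): s=d/(1+p['k1']*(s**2).sum(1,keepdims=True))
    D=np.c_[s,np.ones(len(s))]@p['extrinsics'][:3,:3].T
    return p['extrinsics'][:3,3],D
def onz(p,uv,z):
    o,D=ray(p,uv); return o+D*((z-o[2])/D[:,2:])
E
python3 - <<'E'
from h import *
s=ctrl.state(); print(s, ctrl.hold_point_z)
for n in ('top','side'):
    p=snap(n,n+'1.png'); print(n,p['mtx'],p['k1'],p['extrinsics'])
    for q in ['fixture','controller','encoder','spool','stator','coupling','bearing','motor','driver','caliper','lid_handle','controller_plug','encoder_plug']:
        for r in ctrl.trace(p,q):
            m=r['mask']; ys,xs=np.nonzero(m); print(q,round(r['score'],2),r['rect'],xs.mean().round(1),ys.mean().round(1), m.sum())
E
```

```text
pics
{'t': 0.0, 'q': array([ 1.05290055e+00,  1.59054757e-01,  1.59825804e+00, -6.47118583e-06,
        1.38620314e+00, -2.10100958e-01]), 'qvel': array([ 7.81261346e-04,  1.92853701e-05, -1.14972180e-03, -2.31842162e-03,
       -2.98770622e-04, -2.39670620e-04]), 'joint_efforts': array([-6.63184637e-04, -3.96009386e+01, -3.31426692e+01, -2.43371233e-04,
        8.53237580e-03,  1.58209548e-05]), 'ee_pos': array([0.17391343, 0.54742622, 0.23030077]), 'orientation': array([ 2.53507101,  1.85419335, -0.00275202]), 'force': array([-0.00595113,  0.37561203, -0.79128207]), 'moment': array([0.05770485, 0.00315731, 0.02361586]), 'width': 0.9963343511576161} 0.0187
top [[386.39105974   0.         279.6696611 ]
 [  0.         386.39105974 208.57768826]
 [  0.           0.           1.        ]] -0.006133294759573683 [[-0.02801212 -0.99579471  0.08722511  0.46079075]
 [-0.9992078   0.02542647 -0.03061484 -0.00560704]
 [ 0.02826827 -0.0880136  -0.99571809  1.08578152]
 [ 0.          0.          0.          1.        ]]
fixture 0.88 [171.5, 173.9, 117.7, 90.6] 230.0 223.7 8006
controller 0.94 [3
[... 1993 characters left out ...]
coupling 0.58 [276.7, 309.0, 14.1, 24.5] 282.8 323.1 273
bearing 0.47 [305.7, 276.1, 12.4, 9.2] 311.1 279.0 117
motor 0.65 [200.9, 172.1, 10.3, 19.2] 205.7 181.0 181
driver 0.85 [368.0, 252.3, 45.3, 44.5] 393.3 277.8 463
driver 0.74 [306.1, 275.2, 11.3, 7.8] 311.0 279.0 131
caliper 0.5 [301.2, 167.5, 28.0, 23.3] 310.7 181.0 214
lid_handle 0.63 [209.8, 125.0, 66.8, 76.0] 241.3 161.3 3570
controller_plug 0.62 [318.2, 317.2, 48.1, 19.6] 339.2 326.0 799
encoder_plug 0.97 [301.4, 351.1, 44.2, 41.3] 324.6 371.1 910
encoder_plug 0.87 [227.9, 270.1, 30.4, 24.0] 242.7 283.3 473
encoder_plug 0.79 [170.7, 277.5, 37.6, 31.6] 190.4 294.4 528
encoder_plug 0.34 [204.9, 128.0, 106.4, 129.3] 250.7 193.7 8138
```

View pics/top1.png

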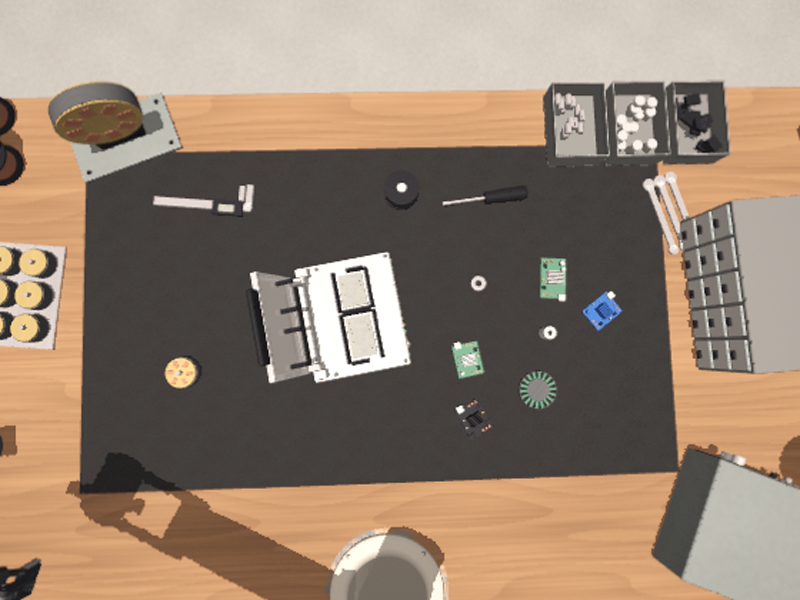

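View pics/side1.png

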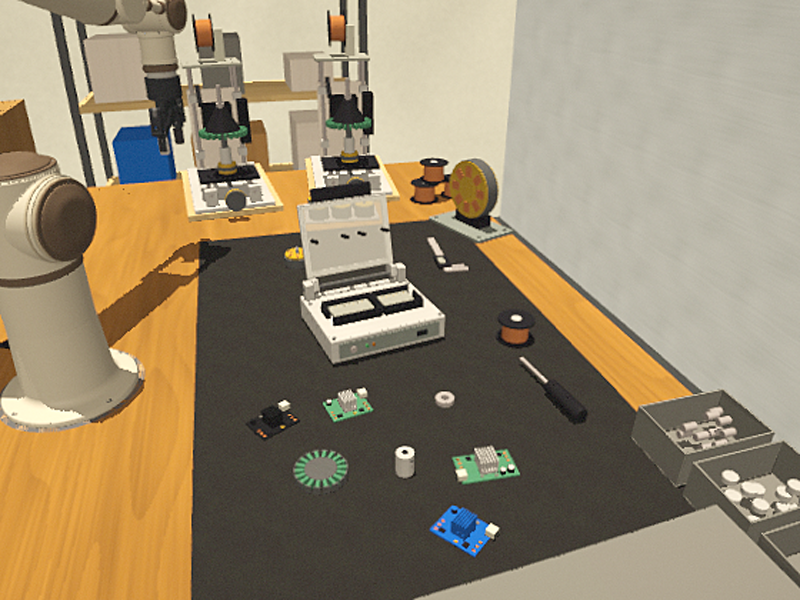

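Run:
```python
import cv2,numpy as np,pickle
p=pickle.load(open('pics/top1.png.pkl','rb'));im=p['img'][:,:,::-1]
a=im[170:320,310:460]; cv2.imwrite('pics/c1.png',cv2.resize(a,(600,600),interpolation=cv2.INTER_CUBIC))
a=im[160:280,160:320]; cv2.imwrite('pics/c2.png',cv2.resize(a,(800,600),interpolation=cv2.INTER_CUBIC))
p=pickle.load(open('pics/side1.png.pkl','rb'));im=p['img'][:,:,::-1]
a=im[250:400,160:360]; cv2.imwrite('pics/c3.png',cv2.resize(a,(800,600),interpolation=cv2.INTER_CUBIC))
```

```text
(no output)
```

View pics/c1.png

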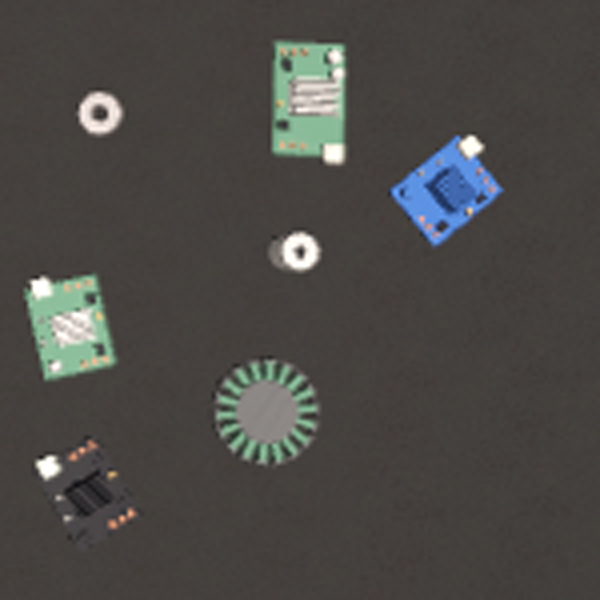

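View pics/c2.png

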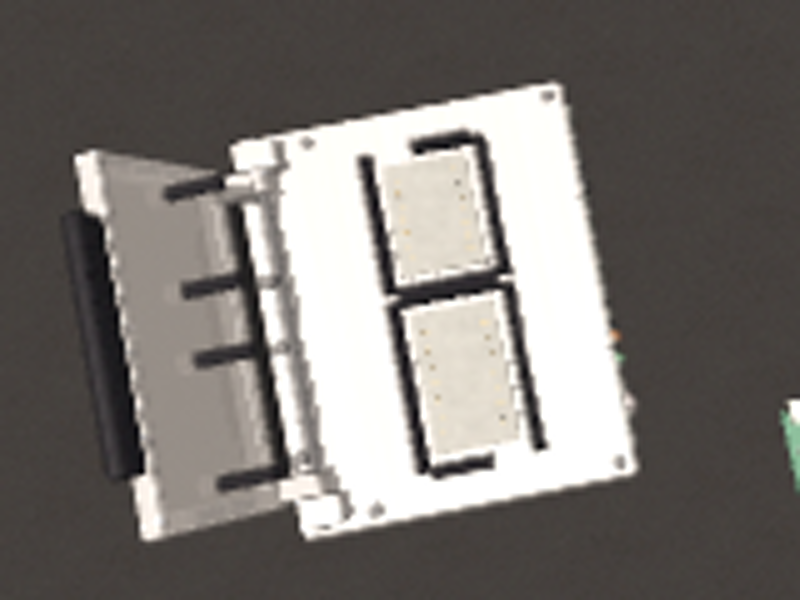

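View pics/c3.png

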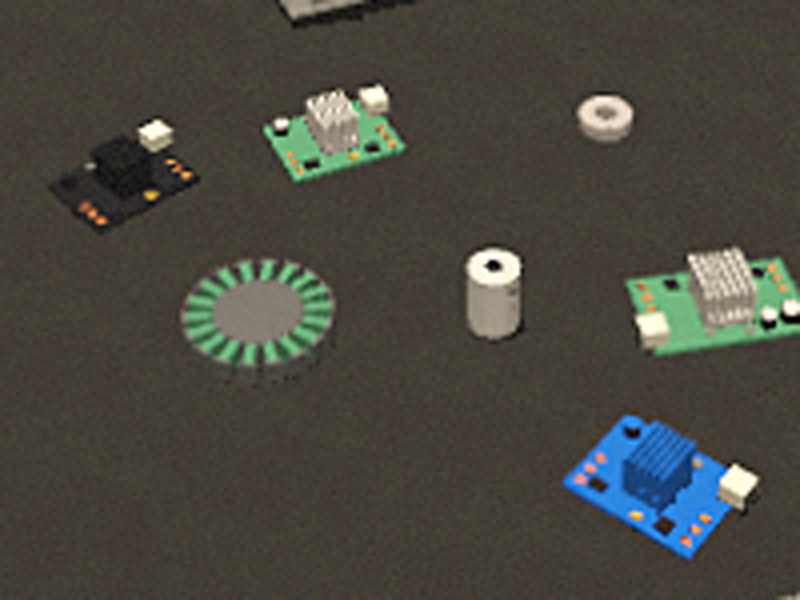

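The long green board is the controller (at about 553,278 in the top view). The short green one is the encoder (467,360). The black (472,418) and blue (602,311) boards are look-alikes. The fixture has its hinge toward +y, with the short nest at the upper end. Next I fit poses.

```bash
cat > fit.py <<'E'
from h import *
from scipy.optimize import minimize
S=4
def load(fn): return pickle.load(open('pics/'+fn+'.pkl','rb'))
def box(x0,x1,y0,y1,z0,z1): return np.array([[x,y,z] for x in(x0,x1) for y in(y0,y1) for z in(z0,z1)])/1000
def tf(P,x,y,yaw,z=0):
    c,s=np.cos(yaw),np.sin(yaw); return np.c_[c*P[:,0]-s*P[:,1]+x, s*P[:,0]+c*P[:,1]+y, P[:,2]+z]
def board(L,hx,hy): return [box(-L/2,L/2,-25,25,0,2.4),box(-hx/2,hx/2,-hy/2,hy/2,0,22),box(L/2-7,L/2+5,9,21,0,9)]
CON=board(80,24,30); ENC=board(64,20,26)
def render(p,boxes,roi):
    x0,y0,w,h=roi; m=np.zeros((h*S,w*S),np.uint8)
    for b in boxes:
        u=(proj(p,b)-[x0,y0]+0.5)*S-0.5
        hl=cv2.convexHull(u.astype(np.float32))
        cv2.fillConvexPoly(m,np.round(hl*16).astype(np.int32),255,cv2.LINE_AA,4)
    return m/255.
def fgmask(p,roi,lo=25,hi=110):
    x0,y0,w,h=roi; a=p['img'][y0:y0+h,x0:x0+w].astype(float)
    bg=np.median(a.reshape(-1,3),0); d=np.abs(a-bg).max(2)
    d=cv2.resize(d,(w*S,h*S),interpolation=cv2.INTER_CUBIC)
    return d>45
def fit(p,model,roi,x0,z=0,n=3,starts=None):
    m=fgmask(p,roi)
    # close holes (dark parts)
    m=cv2.morphologyEx(m.astype(np.uint8),cv2.MORPH_CLOSE,np.ones((13,13)))>0
    def f(v):
        r=render(p,model(v),roi); return 1-np.minimum(r,m).sum()/np.maximum(r,m).sum()
    best=None
    for st in starts or [x0]:
        st=np.array(st,float); n=len(st)
        sim=np.vstack([st]+[st+np.eye(n)[i]*(0.012 if i<2 else 0.2) for i in range(n)])
        o=minimize(f,st,method='Nelder-Mead',options=dict(initial_simplex=sim,xatol=1e-5,fatol=1e-6,maxiter=600))
        if best is None or o.fun<best.fun: best=o
    return best.x,best.fun
E
cat > f1.py <<'E'
from fit import *
T=load('top1.png');Sd=load('side1.png')
for nm,M,rt,rs,ct,cs in [('con',CON,(368,172,38,46),(308,305,64,45),(387,195),(340,326)),('enc',ENC,(307,228,40,46),(217,262,54,40),(327,251),(243,283))]:
    for p,roi,c in((T,rt,ct),(Sd,rs,cs)):
        X=onz(p,c,0.005)[0]
        st=[(X[0],X[1],a) for a in np.arange(0,6.28,np.pi/4)]
        v,e=fit(p,lambda v:[tf(b,*v) for b in M],roi,None,starts=st); print(nm,v.round(4),np.degrees(v[2])%360,round(e,3))
E
python3 f1.py
```

```text
con [ 0.5886 -0.3456  3.0755] 176.21285890921217 0.027
con [ 0.5883 -0.3444  3.082 ] 176.58328878333177 0.031
enc [ 0.4323 -0.1684  0.1882] 10.7806141147907 0.03
enc [ 0.4322 -0.1663  0.194 ] 11.114755683249037 0.051
```

```bash
cat > f2.py <<'E'
from fit import *
T=load('top1.png');Sd=load('side1.png')
def lidm(th):
    P=box(-88,88,0,180,-4,4) # along, n
    d=np.array([-np.cos(th),np.sin(th)]);n=np.array([np.sin(th),np.cos(th)])
    yz=P[:,1:2]*d+P[:,2:3]*n+[0.075,0.070]
    return np.c_[P[:,0],yz]
def fx(v): return [tf(box(-108,108,-90,90,0,50),*v[:3]),tf(lidm(v[3]),*v[:3])]
roi=(155,155,150,125)
X=onz(T,(238,223),.03)[0]
v,e=fit(T,fx,roi,None,starts=[(X[0],X[1],a,t) for a in(0.1,0.25) for t in(1.65,1.8)]);print(v,np.degrees(v[2]),e)
np.save('fx.npy',v)
def draw(p,roi,k,fn):
    x0,y0,w,h=roi
    im=cv2.resize(np.ascontiguousarray(p['img'][y0:y0+h,x0:x0+w,::-1]),(w*k,h*k),interpolation=cv2.INTER_CUBIC)
    def pl(P,c):
        u=((proj(p,tf(np.array(P)/1000,*v[:3]))-[x0,y0]+.5)*k-.5)
        cv2.polylines(im,[np.round(u*16).astype(np.int32)],True,c,1,cv2.LINE_AA,4)
    r=lambda a,b,c,d,z:[[a,c,z],[b,c,z],[b,d,z],[a,d,z]]
    pl(r(-108,108,-90,90,50),(0,0,255));pl(r(-108,108,-90,90,0),(255,0,0))
    for cx in (-44,):   # guess nests
        for dy in (-10,):
            pl(r(cx-45.5,cx+45.5,dy-30.5,dy+30.5,68),(0,200,0)); pl(r(cx+88-37.5,cx+88+37.5,dy-30.5,dy+30.5,68),(0,200,0))
    cv2.imwrite(fn,im)
draw(T,(160,160,160,120),5,'pics/o1.png'); draw(Sd,(200,120,120,140),4,'pics/o2.png')
E
python3 f2.py
```

```text
[0.52037409 0.05165016 0.17082987 1.87402514] 9.787830693010573 0.05920989233762497
```

View pics/o1.png

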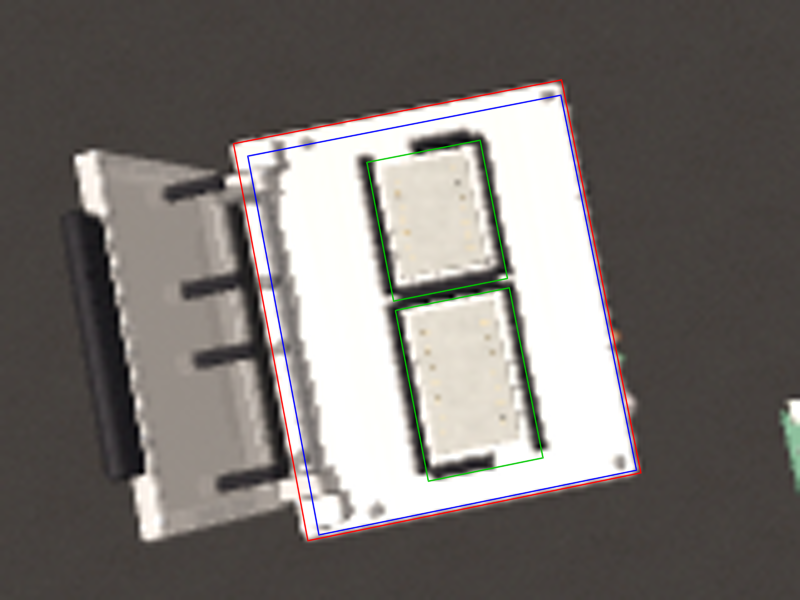

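View pics/o2.png

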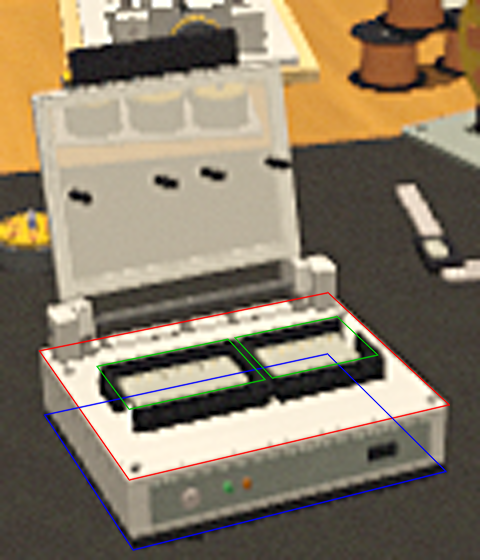

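```bash
cat > f3.py <<'E'
from fit import *
T=load('top1.png');Sd=load('side1.png');v=np.load('fx.npy')
def poly(p,roi,P):
    return render(p,[P],roi)
def dark(p,roi):
    x0,y0,w,h=roi; a=p['img'][y0:y0+h,x0:x0+w].astype(float).mean(2)
    return cv2.resize(a,(w*S,h*S),interpolation=cv2.INTER_CUBIC)<110
def mod(p,roi,fxp,cx,dy,t=6):
    tot=0;fl=0
    for c,L,o in((cx,40,(-1,-1)),(cx+88,32,(1,1))):
        O=tf(box(c-L-2-t,c+L+2+t,dy-27-t,dy+27+t,50,68),*fxp)
        tot=np.maximum(tot,render(p,[O],roi))
        f=1
        for z,e in((58,2),(62,2),(68,5.5)):
            f=np.minimum(f,render(p,[tf(box(c-L-e,c+L+e,dy-25-e,dy+25+e,z,z+.01),*fxp)],roi))
        # open corner 21 mm in y at the end wall? remove
        ex=(c-L-12,c-L-2) if o[0]<0 else (c+L+2,c+L+12); ey=(dy-40,dy-27+21) if o[1]<0 else (dy+27-21,dy+40)
        k=render(p,[tf(box(*ex,*ey,50,68),*fxp)],roi)
        fl=np.maximum(fl,np.maximum(f,k))
    return np.clip(tot-fl,0,1)
for p,roi in((T,(225,178,50,82)),(Sd,(224,195,75,40))):
    m=dark(p,roi)
    def f(q):
        r=mod(p,roi,v[:3],*q); return 1-np.minimum(r,m).sum()/np.maximum(r,m).sum()
    for t0 in (4,6):
        o=minimize(f,(-40,-10,t0),method='Nelder-Mead',options=dict(initial_simplex=[(-40,-10,t0),(-36,-10,t0),(-40,-6,t0),(-40,-10,t0+2)]));print(o.x,o.fun)
    r=mod(p,roi,v[:3],*o.x); im=np.dstack([m*255,r*255,m*0]).astype(np.uint8); cv2.imwrite('pics/m%d.png'%roi[0],cv2.resize(im,None,fx=2,fy=2)[:600,:800])
E
python3 f3.py
```

```text
[-40.41133749  -9.27538581   6.09702957] 0.36053264790827777
[-40.42480373  -9.28478545   6.0757348 ] 0.36074344008037773
[-41.5038856  -10.74405676   3.90076708] 0.4622160942704717
[-41.79071092 -10.70374689   3.82971373] 0.46209539851247083
```

View pics/m225.png

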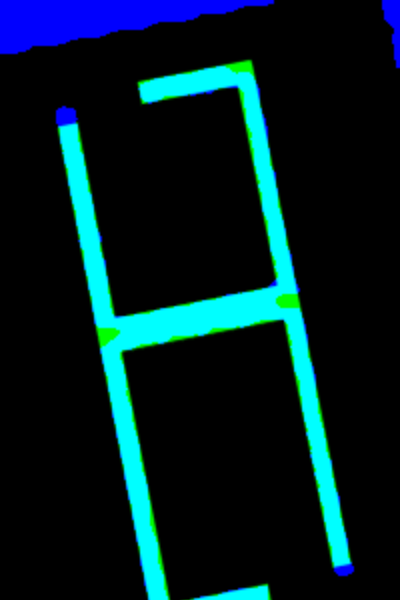

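View pics/m224.png

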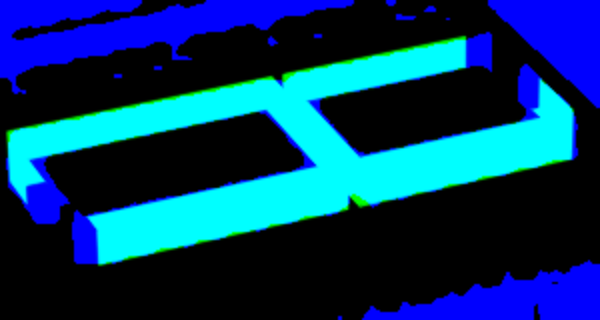

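```bash
cat > plan.py <<'E'
from h import *
def pose(x,y,z,yaw):
    a=np.radians(yaw); c,s=np.cos(a),np.sin(a)
    return np.array([x,y,z]),R.from_matrix(np.array([[c,s,0],[s,-c,0],[0,0,-1]]))
def rel(a,b):
    d=a[1].inv().apply(b[0]-a[0])/.6; r=(a[1].inv()*b[1]).as_rotvec()/(2*np.pi)
    return dict(zip(['tx','ty','tz','rx','ry','rz'],(float(round(k,4)) for k in np.r_[d,r])))
def cur():
    s=ctrl.state(); return s['ee_pos'],R.from_rotvec(s['orientation'])
def yaw(Q): m=Q.as_matrix(); return np.degrees(np.arctan2(m[1,0],m[0,0]))
def seq(wps,start=None):
    a=start or cur()
    for w in wps:
        b=pose(*w); r=rel(a,b); print({k:v for k,v in r.items() if v}, 'mm',round(np.linalg.norm(b[0]-a[0])*1000)); a=b
E
python3 - <<'E'
from plan import *
print(cur()[0],yaw(cur()[1]))
seq([(.174,.547,.35,40),(.28,.37,.35,10),(.37,.20,.35,-3.6),(.45,.02,.35,-3.6),(.52,-.16,.30,-3.6),(.57,-.30,.2,-3.6),(.5885,-.345,.07,-3.6)])
E
```

```text
[0.17419356 0.54793748 0.23127408] 72.36549846524817
{'tx': -0.0016, 'ty': 0.0002, 'tz': -0.1979, 'rz': 0.0899} mm 119
{'tx': -0.0543, 'ty': 0.3395, 'rz': 0.0833} mm 206
{'tx': 0.0985, 'ty': 0.3051, 'rz': 0.0378} mm 192
{'tx': 0.1519, 'ty': 0.291} mm 197
{'tx': 0.1353, 'ty': 0.2921, 'tz': 0.0833} mm 199
{'tx': 0.0978, 'ty': 0.2276, 'tz': 0.1667} mm 179
{'tx': 0.0355, 'ty': 0.0729, 'tz': 0.2167} mm 139
```

Call:
{"name": "carry_out", "arguments": {
  "series": [
    {"claw": 1,"tx": 0,"ty": 0,"tz": -0.198,"rz": 0.09},
    {"claw": 1,"tx": 0,"ty": 0,"tz": -0.198,"rz": 0.09},
    {"claw": 1,"tx": 0,"ty": 0,"tz": -0.198,"rz": 0.09},
    {"claw": 1,"tx": 0,"ty": 0,"tz": -0.198,"rz": 0.09},
    {"claw": 1,"tx": 0,"ty": 0,"tz": -0.198,"rz": 0.09}
  ]
}}

```text
$.series[0]: bad value
```

Call:
{"name": "carry_out", "arguments": {
  "series": [
    {"claw": 0,"tx": -0.054,"ty": 0.34,"rz": 0.083},
    {"claw": 0,"tx": -0.054,"ty": 0.34,"rz": 0.083},
    {"claw": 0,"tx": -0.054,"ty": 0.34,"rz": 0.083},
    {"claw": 0,"tx": -0.054,"ty": 0.34,"rz": 0.083},
    {"claw": 0,"tx": -0.054,"ty": 0.34,"rz": 0.083}
  ]
}}

```text
$.series[0]: bad value
```

Call:
{"name": "carry_out", "arguments": {
  "series": [
    {"claw": 0,"tx": 0.098,"ty": 0.305,"rz": 0.038},
    {"claw": 0,"tx": 0.098,"ty": 0.305,"rz": 0.038},
    {"claw": 0,"tx": 0.098,"ty": 0.305,"rz": 0.038},
    {"claw": 0,"tx": 0.098,"ty": 0.305,"rz": 0.038},
    {"claw": 0,"tx": 0.098,"ty": 0.305,"rz": 0.038}
  ]
}}

```text
$.series[0]: bad value
```

Call:
{"name": "carry_out", "arguments": {
  "series": [
    {"claw": 1,"tx": 0,"ty": 0,"tz": -0.198,"rx": 0,"ry": 0,"rz": 0.09},
    {"claw": 1,"tx": 0,"ty": 0,"tz": -0.198,"rx": 0,"ry": 0,"rz": 0.09},
    {"claw": 1,"tx": 0,"ty": 0,"tz": -0.198,"rx": 0,"ry": 0,"rz": 0.09},
    {"claw": 1,"tx": 0,"ty": 0,"tz": -0.198,"rx": 0,"ry": 0,"rz": 0.09},
    {"claw": 1,"tx": 0,"ty": 0,"tz": -0.198,"rx": 0,"ry": 0,"rz": 0.09}
  ]
}}

```text
t: 1.82
ee_pos: [0.1749, 0.5492, 0.354]
orientation: [-2.951, -1.064, -0.008]
force: [-0.5, -0.1, -0.6]
width: 1.002
```

Call:
{"name": "carry_out", "arguments": {
  "series": [
    {"claw": 0,"tx": -0.054,"ty": 0.34,"tz": 0,"rx": 0,"ry": 0,"rz": 0.083},
    {"claw": 0,"tx": -0.054,"ty": 0.34,"tz": 0,"rx": 0,"ry": 0,"rz": 0.083},
    {"claw": 0,"tx": -0.054,"ty": 0.34,"tz": 0,"rx": 0,"ry": 0,"rz": 0.083},
    {"claw": 0,"tx": -0.054,"ty": 0.34,"tz": 0,"rx": 0,"ry": 0,"rz": 0.083},
    {"claw": 0,"tx": -0.054,"ty": 0.34,"tz": 0,"rx": 0,"ry": 0,"rz": 0.083}
  ]
}}

```text
t: 2.23
ee_pos: [0.2809, 0.3691, 0.3501]
orientation: [-3.13, -0.269, -0.001]
force: [0.7, -0.7, -0.7]
width: 0.497
```

Call:
{"name": "carry_out", "arguments": {
  "series": [
    {"claw": 0,"tx": 0.098,"ty": 0.305,"tz": 0,"rx": 0,"ry": 0,"rz": 0.038},
    {"claw": 0,"tx": 0.098,"ty": 0.305,"tz": 0,"rx": 0,"ry": 0,"rz": 0.038},
    {"claw": 0,"tx": 0.098,"ty": 0.305,"tz": 0,"rx": 0,"ry": 0,"rz": 0.038},
    {"claw": 0,"tx": 0.098,"ty": 0.305,"tz": 0,"rx": 0,"ry": 0,"rz": 0.038},
    {"claw": 0,"tx": 0.098,"ty": 0.305,"tz": 0,"rx": 0,"ry": 0,"rz": 0.038}
  ]
}}

```text
t: 2.65
ee_pos: [0.3715, 0.1978, 0.3503]
orientation: [3.139, -0.103, 0.002]
force: [-0.1, -0.6, -0.7]
width: 0.503
```

Call:
{"name": "carry_out", "arguments": {
  "series": [
    {"claw": 0,"tx": 0.152,"ty": 0.291,"tz": 0,"rx": 0,"ry": 0,"rz": 0},
    {"claw": 0,"tx": 0.152,"ty": 0.291,"tz": 0,"rx": 0,"ry": 0,"rz": 0},
    {"claw": 0,"tx": 0.152,"ty": 0.291,"tz": 0,"rx": 0,"ry": 0,"rz": 0},
    {"claw": 0,"tx": 0.152,"ty": 0.291,"tz": 0,"rx": 0,"ry": 0,"rz": 0},
    {"claw": 0,"tx": 0.152,"ty": 0.291,"tz": 0,"rx": 0,"ry": 0,"rz": 0}
  ]
}}

```text
t: 3.07
ee_pos: [0.4511, 0.0179, 0.3502]
orientation: [3.139, -0.102, 0.001]
force: [-0.2, 0.2, 0.3]
width: 0.502
```

Call:
{"name": "carry_out", "arguments": {
  "series": [
    {"claw": 0,"tx": 0.135,"ty": 0.292,"tz": 0.083,"rx": 0,"ry": 0,"rz": 0},
    {"claw": 0,"tx": 0.135,"ty": 0.292,"tz": 0.083,"rx": 0,"ry": 0,"rz": 0},
    {"claw": 0,"tx": 0.135,"ty": 0.292,"tz": 0.083,"rx": 0,"ry": 0,"rz": 0},
    {"claw": 0,"tx": 0.135,"ty": 0.292,"tz": 0.083,"rx": 0,"ry": 0,"rz": 0},
    {"claw": 0,"tx": 0.135,"ty": 0.292,"tz": 0.083,"rx": 0,"ry": 0,"rz": 0}
  ]
}}

```text
t: 3.48
ee_pos: [0.5205, -0.1619, 0.2992]
orientation: [3.14, -0.101, -0.001]
force: [0.6, 0.4, 0.4]
width: 0.502
```

Run:
```python
from plan import *
print(cur()[0],yaw(cur()[1]),ctrl.state()['q'])
seq([(.57,-.30,.2,-3.6),(.5885,-.345,.07,-3.6)])
seq([(.5885,-.345,.07,-3.6)])
```

```text
[ 0.52049917 -0.1618576   0.29921896] -3.683128387986328 [-5.23004031e-01  4.29783967e-02  1.58778615e+00 -4.57440029e-04
  1.51118227e+00 -4.58694044e-01]
{'tx': 0.0972, 'ty': 0.2244, 'tz': 0.1654, 'ry': 0.0001, 'rz': -0.0002} mm 177
{'tx': 0.0355, 'ty': 0.0729, 'tz': 0.2167} mm 139
{'tx': 0.1329, 'ty': 0.2972, 'tz': 0.382, 'ry': 0.0001, 'rz': -0.0002} mm 301
```

Call:
{"name": "carry_out", "arguments": {
  "series": [
    {"claw": 0,"tx": 0.097,"ty": 0.224,"tz": 0.165,"rx": 0,"ry": 0,"rz": 0},
    {"claw": 0,"tx": 0.097,"ty": 0.224,"tz": 0.165,"rx": 0,"ry": 0,"rz": 0},
    {"claw": 0,"tx": 0.097,"ty": 0.224,"tz": 0.165,"rx": 0,"ry": 0,"rz": 0},
    {"claw": 0,"tx": 0.097,"ty": 0.224,"tz": 0.165,"rx": 0,"ry": 0,"rz": 0},
    {"claw": 0,"tx": 0.097,"ty": 0.224,"tz": 0.165,"rx": 0,"ry": 0,"rz": 0}
  ]
}}

```text
t: 3.9
ee_pos: [0.5683, -0.3, 0.1954]
orientation: [-3.137, 0.104, 0.009]
force: [-0.9, 0.7, -1.1]
width: 0.504
```

Call:
{"name": "carry_out", "arguments": {
  "series": [
    {"claw": 0,"tx": 0.0355,"ty": 0.073,"tz": 0.217,"rx": 0,"ry": 0,"rz": 0},
    {"claw": 0,"tx": 0.0355,"ty": 0.073,"tz": 0.217,"rx": 0,"ry": 0,"rz": 0},
    {"claw": 0,"tx": 0.0355,"ty": 0.073,"tz": 0.217,"rx": 0,"ry": 0,"rz": 0},
    {"claw": 0,"tx": 0.0355,"ty": 0.073,"tz": 0.217,"rx": 0,"ry": 0,"rz": 0},
    {"claw": 0,"tx": 0.0355,"ty": 0.073,"tz": 0.217,"rx": 0,"ry": 0,"rz": 0}
  ]
}}

```text
t: 4.32
ee_pos: [0.5859, -0.3403, 0.0663]
orientation: [-3.135, 0.1, 0.011]
force: [-0.5, 0.6, 0.1]
width: 0.5
```

Run:
```python
from plan import *
print(cur()[0],yaw(cur()[1]))
seq([(.5885,-.345,.0075,-3.6)])
p=snap('side','s2.png'); im=p['img'][230:350,270:430,::-1]; cv2.imwrite('pics/s2c.png',cv2.resize(im,(800,600)))
```

```text
[ 0.58592883 -0.34030556  0.06627773] -3.64058190556536
{'tx': 0.0055, 'ty': 0.008, 'tz': 0.0979, 'rx': -0.0008, 'ry': 0.0011, 'rz': -0.0001} mm 59
```

View pics/s2c.png

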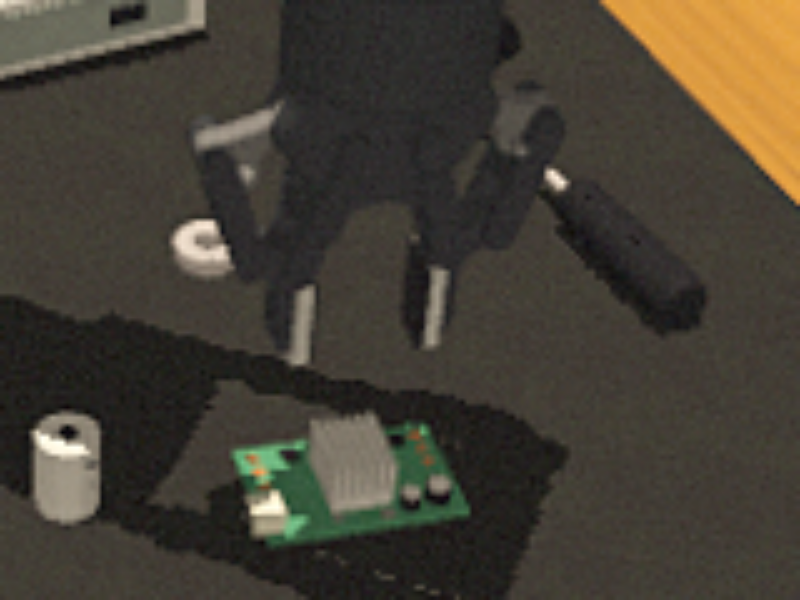

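Run:
```python
from plan import *
print(cur()[0],yaw(cur()[1]),cur()[1].as_rotvec(),ctrl.state()['qvel'].round(3))
seq([(.5885,-.345,.0075,-3.6)])
```

```text
[ 0.58766217 -0.34094101  0.06996457] -3.6080291939116265 [-3.13767113  0.09883019  0.00412366] [ 0.011 -0.071 -0.042  0.002  0.003  0.001]
{'tx': 0.0021, 'ty': 0.0069, 'tz': 0.1041, 'rx': -0.0004, 'ry': 0.0004} mm 63
```

Call:
{"name": "carry_out", "arguments": {
  "series": [
    {"claw": 0,"tx": 0.001,"ty": 0.005,"tz": 0.03,"rx": 0,"ry": 0,"rz": 0},
    {"claw": 0,"tx": 0.001,"ty": 0.005,"tz": 0.06,"rx": 0,"ry": 0,"rz": 0},
    {"claw": 0,"tx": 0.001,"ty": 0.005,"tz": 0.08,"rx": 0,"ry": 0,"rz": 0},
    {"claw": 0,"tx": 0.001,"ty": 0.005,"tz": 0.09,"rx": 0,"ry": 0,"rz": 0},
    {"claw": 0,"tx": 0.001,"ty": 0.005,"tz": 0.09,"rx": 0,"ry": 0,"rz": 0}
  ]
}}

```text
t: 4.78
ee_pos: [0.5889, -0.3442, 0.0175]
orientation: [-3.14, 0.098, 0.0]
force: [0.5, 0.2, -1.1]
width: 0.5
```

Run:
```python
from plan import *
p=snap('side','s3.png'); im=p['img'][260:350,290:410,::-1]; cv2.imwrite('pics/s3c.png',cv2.resize(im,(800,600)))
print(cur()[0],yaw(cur()[1]),cur()[1].as_rotvec(),ctrl.state()['qvel'].round(3))
seq([(.5885,-.345,.0075,-3.6)])
```

```text
[ 0.5893295  -0.34470983  0.01824901] -3.5654891410721725 [ 3.13954110e+00 -9.77179306e-02  1.23235619e-03] [-0.003 -0.011 -0.016  0.001 -0.002 -0.002]
{'tx': -0.0014, 'ty': 0.0006, 'tz': 0.0179, 'rx': 0.0001, 'ry': -0.0001, 'rz': 0.0001} mm 11
```

View pics/s3c.png

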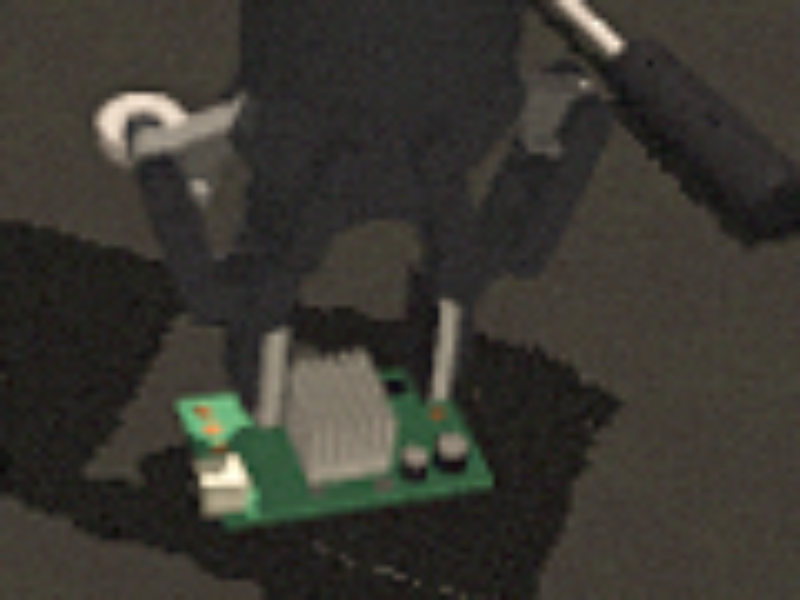

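Call:
{"name": "carry_out", "arguments": {
  "series": [
    {"claw": 0,"tx": 0,"ty": 0,"tz": 0.008,"rx": 0,"ry": 0,"rz": 0},
    {"claw": 0,"tx": 0,"ty": 0,"tz": 0.0165,"rx": 0,"ry": 0,"rz": 0},
    {"claw": 0,"tx": 0,"ty": 0,"tz": 0.0165,"rx": 0,"ry": 0,"rz": 0},
    {"claw": -1,"tx": 0,"ty": 0,"tz": 0.0165,"rx": 0,"ry": 0,"rz": 0},
    {"claw": -1,"tx": 0,"ty": 0,"tz": 0.0165,"rx": 0,"ry": 0,"rz": 0}
  ],
  "newtons": 40
}}

```text
t: 5.25
ee_pos: [0.5891, -0.3451, 0.0077]
orientation: [3.14, -0.099, 0.001]
force: [1.6, -1.5, -0.3]
width: 0.266
```

Call:
{"name": "carry_out", "arguments": {
  "series": [
    {"claw": -1,"tx": 0,"ty": 0,"tz": 0,"rx": 0,"ry": 0,"rz": 0},
    {"claw": -1,"tx": 0,"ty": 0,"tz": 0,"rx": 0,"ry": 0,"rz": 0},
    {"claw": -1,"tx": 0,"ty": 0,"tz": 0,"rx": 0,"ry": 0,"rz": 0}
  ]
}}

```text
t: 5.5
ee_pos: [0.589, -0.345, 0.0075]
orientation: [3.14, -0.099, 0.001]
force: [0.1, -0.3, 0.3]
width: 0.267
```

Run:
```python
from plan import *
fx=np.load('fx.npy')
def F(x,y): 
    c,s=np.cos(fx[2]),np.sin(fx[2]); return fx[0]+c*x-s*y, fx[1]+s*x+c*y
NL=F(-.041,-.010);NS=F(.047,-.010);print('NL',NL,'NS',NS)
print(cur()[0],yaw(cur()[1]),ctrl.state()['width'],ctrl.state()['force'])
a=9.8
seq([(.589,-.345,.15,-3.6),(.56,-.16,.15,a),(*NL,.15,a),(*NL,.085,a)])
```

```text
NL (np.float64(0.4816708863881146), np.float64(0.03482571326098668)) NS (np.float64(0.5683899608357292), np.float64(0.049785730872910224))
[ 0.58900289 -0.34502986  0.00746484] -3.5982994027464636 0.26676128045548886 [ 0.05704247 -0.26929423  0.28219844]
{'tx': 0.0001, 'tz': -0.2376, 'ry': -0.0001} mm 143
{'tx': -0.0676, 'ty': -0.3047, 'rz': -0.0372} mm 187
{'tx': -0.0734, 'ty': -0.3422} mm 210
{'tz': 0.1083} mm 65
```

Call:
{"name": "carry_out", "arguments": {
  "series": [
    {"claw": -1,"tx": 0,"ty": 0,"tz": -0.03,"rx": 0,"ry": 0,"rz": 0},
    {"claw": -1,"tx": 0,"ty": 0,"tz": -0.08,"rx": 0,"ry": 0,"rz": 0},
    {"claw": -1,"tx": 0,"ty": 0,"tz": -0.14,"rx": 0,"ry": 0,"rz": 0},
    {"claw": -1,"tx": 0,"ty": 0,"tz": -0.2,"rx": 0,"ry": 0,"rz": 0},
    {"claw": -1,"tx": 0,"ty": 0,"tz": -0.238,"rx": 0,"ry": 0,"rz": 0}
  ]
}}

```text
t: 5.92
ee_pos: [0.5899, -0.3458, 0.1543]
orientation: [3.137, -0.098, 0.006]
force: [0.0, 0.1, -0.2]
width: 0.267
```

Call:
{"name": "carry_out", "arguments": {
  "series": [
    {"claw": -1,"tx": -0.01,"ty": -0.045,"tz": 0,"rx": 0,"ry": 0,"rz": -0.01},
    {"claw": -1,"tx": -0.024,"ty": -0.11,"tz": 0,"rx": 0,"ry": 0,"rz": -0.02},
    {"claw": -1,"tx": -0.038,"ty": -0.175,"tz": 0,"rx": 0,"ry": 0,"rz": -0.03},
    {"claw": -1,"tx": -0.053,"ty": -0.24,"tz": 0,"rx": 0,"ry": 0,"rz": -0.037},
    {"claw": -1,"tx": -0.068,"ty": -0.305,"tz": 0,"rx": 0,"ry": 0,"rz": -0.037}
  ]
}}

```text
t: 6.33
ee_pos: [0.5588, -0.1579, 0.1498]
orientation: [-3.13, -0.268, 0.0]
force: [0.1, -0.0, -1.1]
width: 0.27
```

Call:
{"name": "carry_out", "arguments": {
  "series": [
    {"claw": -1,"tx": -0.014,"ty": -0.065,"tz": 0,"rx": 0,"ry": 0,"rz": 0},
    {"claw": -1,"tx": -0.028,"ty": -0.13,"tz": 0,"rx": 0,"ry": 0,"rz": 0},
    {"claw": -1,"tx": -0.042,"ty": -0.195,"tz": 0,"rx": 0,"ry": 0,"rz": 0},
    {"claw": -1,"tx": -0.055,"ty": -0.255,"tz": 0,"rx": 0,"ry": 0,"rz": 0},
    {"claw": -1,"tx": -0.065,"ty": -0.3,"tz": 0,"rx": 0,"ry": 0,"rz": 0}
  ]
}}

```text
t: 6.75
ee_pos: [0.489, 0.0137, 0.1497]
orientation: [-3.129, -0.268, 0.001]
force: [-0.4, -0.9, -1.2]
width: 0.271
```

Call:
{"name": "carry_out", "arguments": {
  "series": [
    {"claw": -1,"tx": -0.006,"ty": -0.03,"tz": 0.01,"rx": 0,"ry": 0,"rz": 0},
    {"claw": -1,"tx": -0.0085,"ty": -0.042,"tz": 0.04,"rx": 0,"ry": 0,"rz": 0},
    {"claw": -1,"tx": -0.0085,"ty": -0.042,"tz": 0.07,"rx": 0,"ry": 0,"rz": 0},
    {"claw": -1,"tx": -0.0085,"ty": -0.042,"tz": 0.07,"rx": 0,"ry": 0,"rz": 0},
    {"claw": -1,"tx": -0.0085,"ty": -0.042,"tz": 0.07,"rx": 0,"ry": 0,"rz": 0}
  ]
}}

```text
t: 7.17
ee_pos: [0.4806, 0.0353, 0.1074]
orientation: [-3.13, -0.266, 0.004]
force: [0.2, 0.5, -0.1]
width: 0.273
```

Run:
```python
from plan import *
p=snap('side','s4.png'); im=p['img'][120:270,180:380,::-1]; cv2.imwrite('pics/s4c.png',cv2.resize(im,(800,600)))
p=snap('top','t4.png'); im=p['img'][160:280,160:320,::-1]; cv2.imwrite('pics/t4c.png',cv2.resize(im,(800,600)))
print(cur()[0],yaw(cur()[1]),ctrl.state()['width'],ctrl.state()['force'])
seq([(.4817,.0348,.085,9.8)])
```

```text
[0.48231171 0.03472409 0.10905739] 9.697094054213585 0.27011839095581636 [0.07684907 1.00247053 0.4085676 ]
{'tx': -0.001, 'ty': -0.0003, 'tz': 0.0401, 'rx': 0.0001, 'ry': -0.0002, 'rz': -0.0003} mm 24
```

View pics/s4c.png

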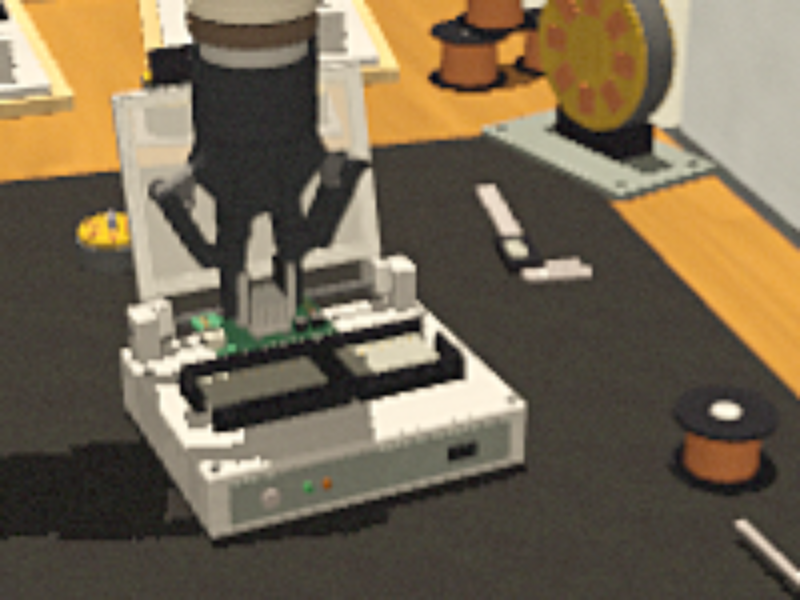

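View pics/t4c.png

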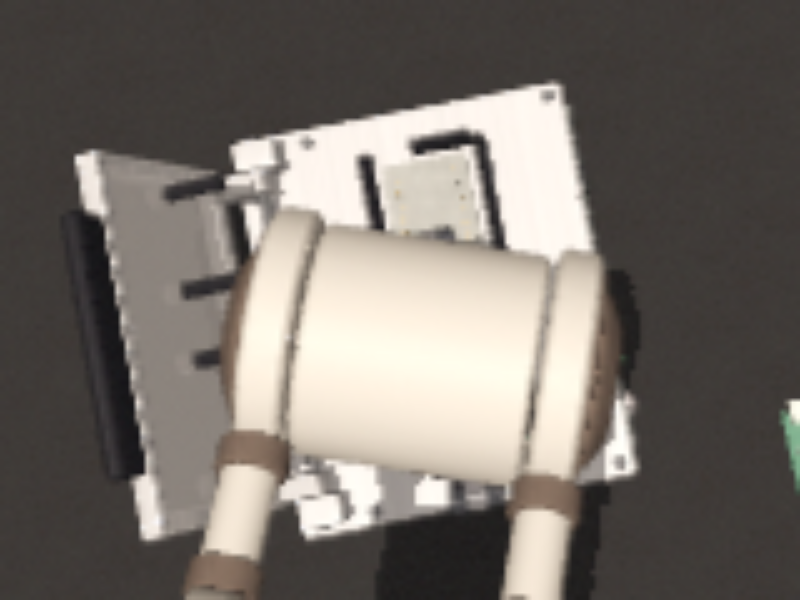

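Run:
```python
from plan import *
from fit import *
p=load('s4.png'); x0,y0,w,h=190,165,130,80;k=6
im=cv2.resize(np.ascontiguousarray(p['img'][y0:y0+h,x0:x0+w,::-1]),(w*k,h*k),interpolation=cv2.INTER_CUBIC)
c,Q=cur()
ya=np.radians(yaw(Q))+np.pi
for b,col in zip(CON,((0,0,255),(255,0,255),(255,255,0))):
    u=(proj(p,tf(b,c[0],c[1],ya,c[2]-.0075))-[x0,y0]+.5)*k-.5
    for i in range(8):
        for j in range(i):
            if bin(i^j).count('1')==1: cv2.line(im,tuple(map(int,u[i])),tuple(map(int,u[j])),col,1,cv2.LINE_AA)
cv2.imwrite('pics/s4o.png',im)
```

```text
(no output)
```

View pics/s4o.png

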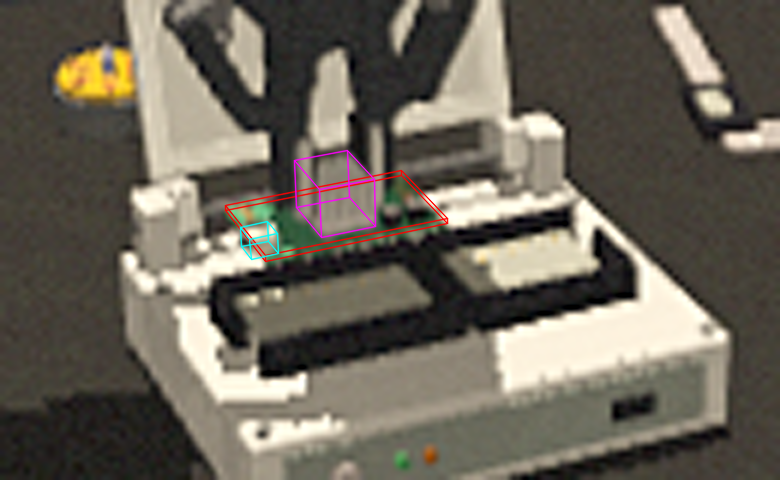

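Call:
{"name": "carry_out", "arguments": {
  "series": [
    {"claw": -1,"tx": -0.001,"ty": 0,"tz": 0.015,"rx": 0,"ry": 0,"rz": 0},
    {"claw": -1,"tx": -0.001,"ty": 0,"tz": 0.03,"rx": 0,"ry": 0,"rz": 0},
    {"claw": -1,"tx": -0.001,"ty": 0,"tz": 0.043,"rx": 0,"ry": 0,"rz": 0},
    {"claw": -1,"tx": -0.001,"ty": 0,"tz": 0.055,"rx": 0,"ry": 0,"rz": 0},
    {"claw": -1,"tx": -0.001,"ty": 0,"tz": 0.063,"rx": 0,"ry": 0,"rz": 0}
  ]
}}

```text
t: 7.68
ee_pos: [0.4801, 0.0351, 0.0688]
orientation: [-3.13, -0.266, 0.003]
force: [0.1, -0.7, -1.4]
width: 0.267
```

Call:
{"name": "carry_out", "arguments": {
  "series": [
    {"claw": -1,"tx": 0,"ty": 0,"tz": 0.002,"rx": 0,"ry": 0,"rz": 0},
    {"claw": -1,"tx": 0,"ty": 0,"tz": 0.004,"rx": 0,"ry": 0,"rz": 0},
    {"claw": -1,"tx": 0,"ty": 0,"tz": 0.004,"rx": 0,"ry": 0,"rz": 0}
  ]
}}

```text
t: 7.93
ee_pos: [0.481, 0.035, 0.0677]
orientation: [3.13, 0.266, -0.0]
force: [-0.1, -0.3, 0.1]
width: 0.269
```

Run:
```python
from plan import *
p=snap('side','s5.png'); im=p['img'][170:245,220:320,::-1]; cv2.imwrite('pics/s5c.png',cv2.resize(im,(800,600)))
print(cur()[0],yaw(cur()[1]),ctrl.state()['width'],ctrl.state()['force'])
```

```text
[0.48113339 0.03500866 0.06799326] 9.725094045155554 0.27150019925545504 [-1.13693582 -0.03284661 -1.08825803]
```

View pics/s5c.png

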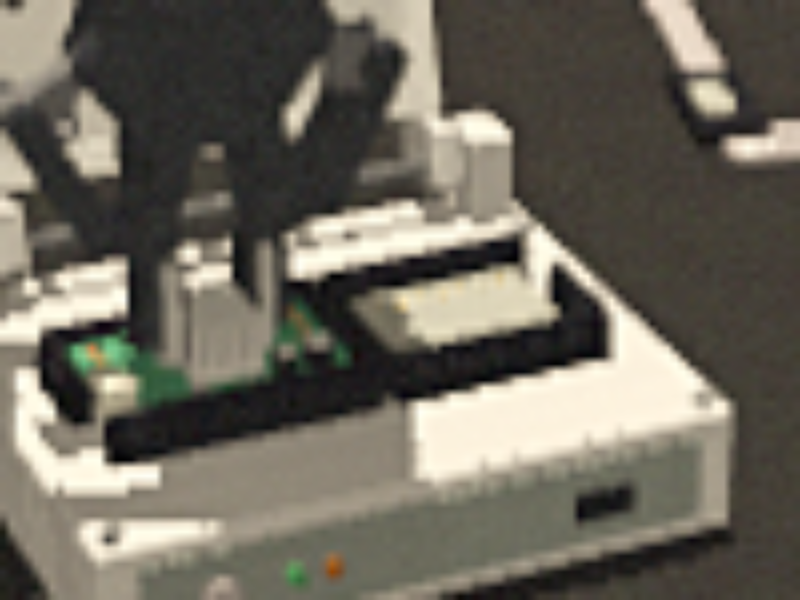

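Call:
{"name": "carry_out", "arguments": {
  "series": [
    {"claw": -1,"tx": 0,"ty": 0,"tz": 0.0015,"rx": 0,"ry": 0,"rz": 0},
    {"claw": -1,"tx": 0,"ty": 0,"tz": 0.003,"rx": 0,"ry": 0,"rz": 0},
    {"claw": -1,"tx": 0,"ty": 0,"tz": 0.003,"rx": 0,"ry": 0,"rz": 0}
  ]
}}

```text
t: 8.23
ee_pos: [0.481, 0.035, 0.0661]
orientation: [3.13, 0.266, 0.0]
force: [-0.1, 0.2, -0.7]
width: 0.263
```

Call:
{"name": "carry_out", "arguments": {
  "series": [
    {"claw": -0.2,"tx": 0,"ty": 0,"tz": 0,"rx": 0,"ry": 0,"rz": 0},
    {"claw": -0.2,"tx": 0,"ty": 0,"tz": 0,"rx": 0,"ry": 0,"rz": 0},
    {"claw": -0.2,"tx": 0,"ty": 0,"tz": 0,"rx": 0,"ry": 0,"rz": 0}
  ]
}}

```text
t: 8.48
ee_pos: [0.4811, 0.035, 0.0662]
orientation: [3.13, 0.266, 0.001]
force: [0.9, -0.5, 0.3]
width: 0.396
```

Call:
{"name": "carry_out", "arguments": {
  "series": [
    {"claw": -0.2,"tx": 0,"ty": 0,"tz": -0.02,"rx": 0,"ry": 0,"rz": 0},
    {"claw": -0.2,"tx": 0,"ty": 0,"tz": -0.05,"rx": 0,"ry": 0,"rz": 0},
    {"claw": -0.2,"tx": 0,"ty": 0,"tz": -0.1,"rx": 0,"ry": 0,"rz": 0},
    {"claw": -0.2,"tx": 0,"ty": 0,"tz": -0.15,"rx": 0,"ry": 0,"rz": 0},
    {"claw": -0.2,"tx": 0,"ty": 0,"tz": -0.15,"rx": 0,"ry": 0,"rz": 0}
  ]
}}

```text
t: 8.9
ee_pos: [0.485, 0.0344, 0.1625]
orientation: [3.127, 0.266, 0.017]
force: [0.2, -1.6, 1.7]
width: 0.402
```

Run:
```python
from plan import *
p=snap('side','s6.png'); im=p['img'][170:245,220:320,::-1]; cv2.imwrite('pics/s6c.png',cv2.resize(im,(800,600)))
print(cur()[0],yaw(cur()[1]),ctrl.state()['width'],ctrl.state()['force'])
seq([(.46,-.03,.155,11),(.4322,-.1673,.10,11),(.4322,-.1673,.02,11)])
```

```text
[0.48367666 0.03457985 0.15979199] 9.73043955192144 0.3997718325856372 [-0.24222372  0.17221133  0.36206755]
{'tx': -0.0571, 'ty': 0.0994, 'tz': 0.0078, 'rx': 0.0005, 'ry': -0.0012, 'rz': -0.0035} mm 69
{'tx': -0.0891, 'ty': 0.2158, 'tz': 0.0917} mm 150
{'tz': 0.1333} mm 80
```

View pics/s6c.png

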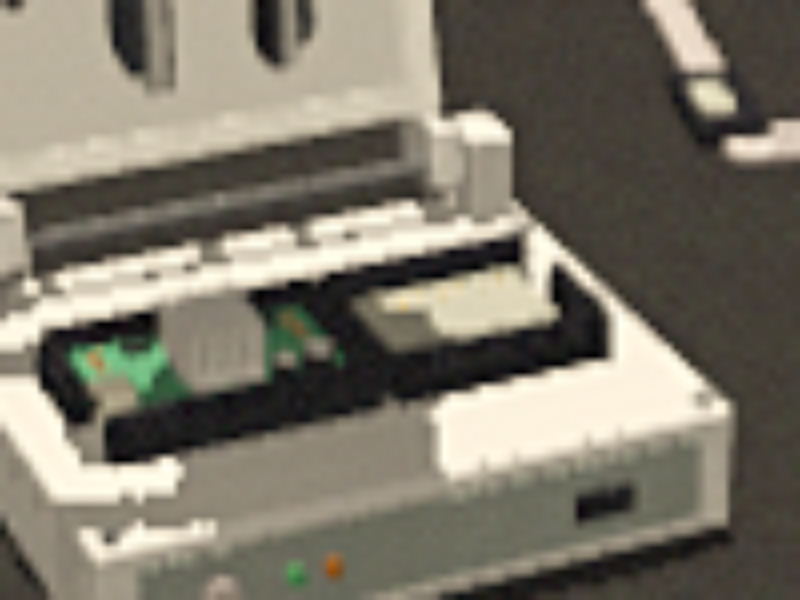

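The controller is seated flat, with its plug in the open −x,−y corner. Next is the encoder.

Call:
{"name": "carry_out", "arguments": {
  "series": [
    {"claw": -0.1,"tx": -0.02,"ty": 0.035,"tz": 0.003,"rx": 0,"ry": 0,"rz": -0.0035},
    {"claw": -0.1,"tx": -0.04,"ty": 0.07,"tz": 0.005,"rx": 0,"ry": 0,"rz": -0.0035},
    {"claw": -0.1,"tx": -0.057,"ty": 0.099,"tz": 0.007,"rx": 0,"ry": 0,"rz": -0.0035}
  ]
}}

```text
t: 9.2
ee_pos: [0.4561, -0.0299, 0.1507]
orientation: [-3.127, -0.302, 0.003]
force: [0.8, 0.4, -0.1]
width: 0.451
```

Call:
{"name": "carry_out", "arguments": {
  "series": [
    {"claw": -0.1,"tx": -0.022,"ty": 0.054,"tz": 0.02,"rx": 0,"ry": 0,"rz": 0},
    {"claw": -0.1,"tx": -0.045,"ty": 0.108,"tz": 0.045,"rx": 0,"ry": 0,"rz": 0},
    {"claw": -0.1,"tx": -0.067,"ty": 0.162,"tz": 0.07,"rx": 0,"ry": 0,"rz": 0},
    {"claw": -0.1,"tx": -0.089,"ty": 0.216,"tz": 0.091,"rx": 0,"ry": 0,"rz": 0},
    {"claw": -0.1,"tx": -0.089,"ty": 0.216,"tz": 0.091,"rx": 0,"ry": 0,"rz": 0}
  ]
}}

```text
t: 9.62
ee_pos: [0.4266, -0.1703, 0.0942]
orientation: [-3.127, -0.292, 0.007]
force: [0.0, 1.0, -0.7]
width: 0.449
```

Call:
{"name": "carry_out", "arguments": {
  "series": [
    {"claw": -0.1,"tx": 0,"ty": 0,"tz": 0.02,"rx": 0,"ry": 0,"rz": 0},
    {"claw": -0.1,"tx": 0,"ty": 0,"tz": 0.06,"rx": 0,"ry": 0,"rz": 0},
    {"claw": -0.1,"tx": 0,"ty": 0,"tz": 0.09,"rx": 0,"ry": 0,"rz": 0},
    {"claw": -0.1,"tx": 0,"ty": 0,"tz": 0.09,"rx": 0,"ry": 0,"rz": 0},
    {"claw": -0.1,"tx": 0,"ty": 0,"tz": 0.09,"rx": 0,"ry": 0,"rz": 0}
  ]
}}

```text
t: 10.03
ee_pos: [0.4284, -0.1654, 0.0421]
orientation: [-3.125, -0.301, 0.004]
force: [0.2, 0.2, 0.1]
width: 0.447
```

Run:
```python
from plan import *
p=snap('side','s7.png'); im=p['img'][210:315,180:320,::-1]; cv2.imwrite('pics/s7c.png',cv2.resize(im,(800,600)))
print(cur()[0],yaw(cur()[1]),ctrl.state()['width'],ctrl.state()['qvel'].round(3))
seq([(.4322,-.1673,.018,11),(.4322,-.1673,.0075,11)])
```

```text
[ 0.42946243 -0.16624688  0.04332094] 11.00699576682421 0.44962425674954176 [-0.    -0.022 -0.023 -0.001 -0.004 -0.002]
{'tx': 0.0042, 'ty': 0.0026, 'tz': 0.0422, 'rx': -0.0001, 'ry': 0.0001} mm 25
{'tz': 0.0175} mm 10
```

View pics/s7c.png

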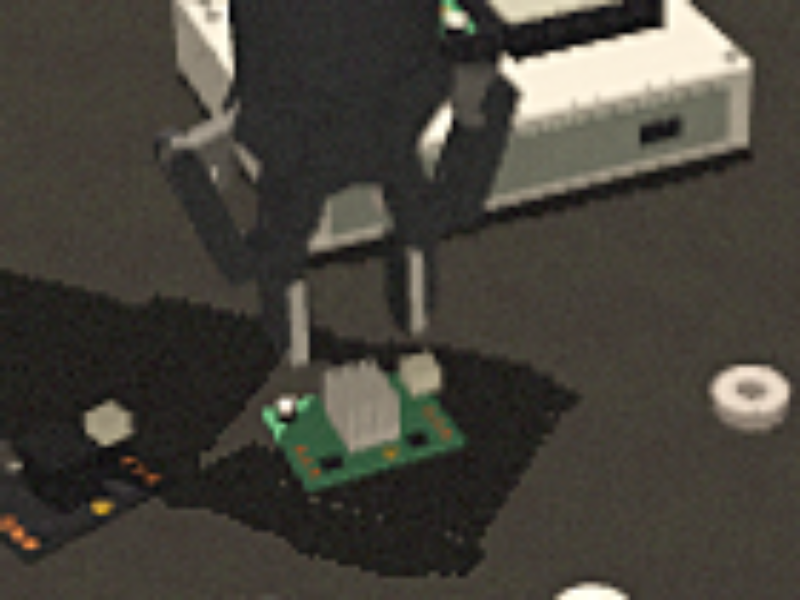

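Call:
{"name": "carry_out", "arguments": {
  "series": [
    {"claw": -0.1,"tx": 0.003,"ty": 0.0025,"tz": 0.01,"rx": 0,"ry": 0,"rz": 0},
    {"claw": -0.1,"tx": 0.003,"ty": 0.0025,"tz": 0.025,"rx": 0,"ry": 0,"rz": 0},
    {"claw": -0.1,"tx": 0.003,"ty": 0.0025,"tz": 0.04,"rx": 0,"ry": 0,"rz": 0},
    {"claw": -0.1,"tx": 0.003,"ty": 0.0025,"tz": 0.048,"rx": 0,"ry": 0,"rz": 0},
    {"claw": -0.1,"tx": 0.003,"ty": 0.0025,"tz": 0.048,"rx": 0,"ry": 0,"rz": 0}
  ]
}}

```text
t: 10.5
ee_pos: [0.4305, -0.167, 0.0129]
orientation: [-3.125, -0.301, 0.004]
force: [-0.6, 0.0, 0.0]
width: 0.453
```

Run:
```python
from plan import *
print(cur()[0],yaw(cur()[1]),ctrl.state()['width'],ctrl.state()['qvel'].round(3),ctrl.state()['force'])
seq([(.4322,-.1673,.0075,11)])
```

```text
[ 0.43046477 -0.16699252  0.0128927 ] 10.987729934283742 0.4526538052907462 [ 0.002 -0.021 -0.01   0.     0.02   0.   ] [-0.64402102  0.03462983  0.00675856]
{'tx': 0.0028, 'ty': 0.0011, 'tz': 0.009, 'rx': -0.0004, 'ry': 0.0003} mm 6
```

Call:
{"name": "carry_out", "arguments": {
  "series": [
    {"claw": -0.1,"tx": 0.002,"ty": 0.001,"tz": 0.005,"rx": 0,"ry": 0,"rz": 0},
    {"claw": -0.1,"tx": 0.002,"ty": 0.001,"tz": 0.008,"rx": 0,"ry": 0,"rz": 0},
    {"claw": -0.1,"tx": 0.002,"ty": 0.001,"tz": 0.008,"rx": 0,"ry": 0,"rz": 0},
    {"claw": -1,"tx": 0.002,"ty": 0.001,"tz": 0.008,"rx": 0,"ry": 0,"rz": 0},
    {"claw": -1,"tx": 0.002,"ty": 0.001,"tz": 0.008,"rx": 0,"ry": 0,"rz": 0}
  ],
  "newtons": 40
}}

```text
t: 10.92
ee_pos: [0.4343, -0.169, 0.0108]
orientation: [3.125, 0.3, 0.004]
force: [1.3, 1.1, 4.6]
width: 0.219
```

Call:
{"name": "carry_out", "arguments": {
  "series": [
    {"claw": -1,"tx": 0,"ty": 0,"tz": 0,"rx": 0,"ry": 0,"rz": 0},
    {"claw": -1,"tx": 0,"ty": 0,"tz": 0,"rx": 0,"ry": 0,"rz": 0},
    {"claw": -1,"tx": 0,"ty": 0,"tz": 0,"rx": 0,"ry": 0,"rz": 0}
  ]
}}

```text
t: 11.17
ee_pos: [0.4343, -0.169, 0.0108]
orientation: [3.125, 0.3, 0.004]
force: [0.7, 1.7, 6.3]
width: 0.221
```

Run:
```python
from plan import *
p=snap('side','s8.png')
c=cur()[0];print(c,yaw(cur()[1]),ctrl.state()['width'],ctrl.state()['force'])
NS=(.5684,.0498)
seq([(c[0],c[1],.15,11),(.50,-.06,.15,10),(*NS,.15,9.8),(*NS,.1,9.8)])
```

```text
[ 0.43424929 -0.16903183  0.0107631 ] 10.975000398052602 0.2236950773570977 [0.61830355 1.10094791 5.74533657]
{'tx': 0.0005, 'ty': 0.0005, 'tz': -0.2321, 'rx': 0.0003, 'ry': -0.0004, 'rz': -0.0001} mm 139
{'tx': 0.1422, 'ty': -0.1575, 'rz': 0.0028} mm 127
{'tx': 0.144, 'ty': -0.1604, 'rz': 0.0006} mm 129
{'tz': 0.0833} mm 50
```

Run:
```python
from plan import *
from fit import *
p=load('s8.png'); x0,y0,w,h=205,250,80,60;k=10
im=cv2.resize(np.ascontiguousarray(p['img'][y0:y0+h,x0:x0+w,::-1]),(w*k,h*k),interpolation=cv2.INTER_CUBIC)
cv2.imwrite('pics/s8c.png',im)
print(cur()[1].as_matrix().round(4))
```

```text
[[ 0.9817  0.1904  0.0027]
 [ 0.1904 -0.9817 -0.0017]
 [ 0.0024  0.0021 -1.    ]]
```

View pics/s8c.png

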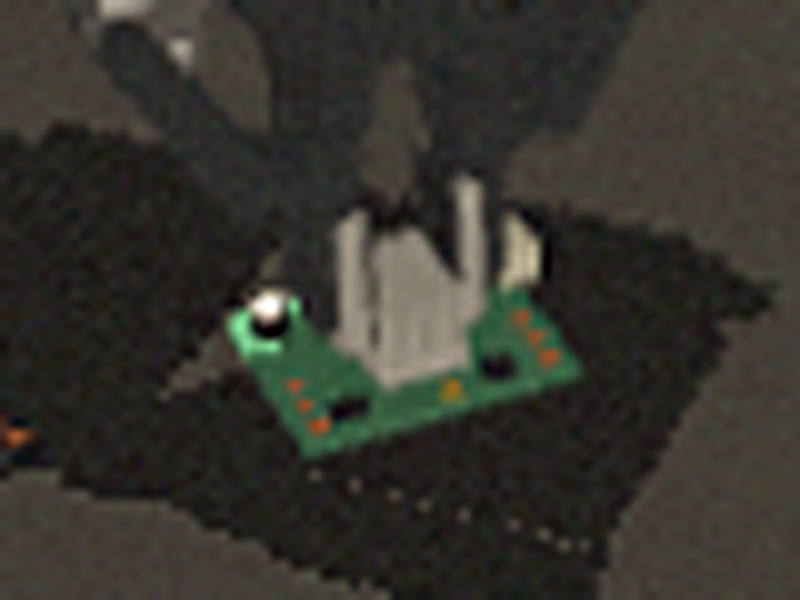

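Reading 6 N up: a finger is probably catching the plug, since the encoder plug starts only 15 mm outside the sink. I'll release, re-measure, and regrip offset away from the plug.

Call:
{"name": "carry_out", "arguments": {
  "series": [
    {"claw": -0.35,"tx": 0,"ty": 0,"tz": 0,"rx": 0,"ry": 0,"rz": 0},
    {"claw": -0.35,"tx": 0,"ty": 0,"tz": 0,"rx": 0,"ry": 0,"rz": 0},
    {"claw": -0.35,"tx": 0,"ty": 0,"tz": 0,"rx": 0,"ry": 0,"rz": 0}
  ]
}}

```text
t: 11.47
ee_pos: [0.4326, -0.1681, 0.0094]
orientation: [-3.127, -0.301, 0.001]
force: [0.1, -0.7, 0.7]
width: 0.321
```

Call:
{"name": "carry_out", "arguments": {
  "series": [
    {"claw": -0.35,"tx": 0,"ty": 0,"tz": -0.02,"rx": 0,"ry": 0,"rz": 0},
    {"claw": -0.35,"tx": 0,"ty": 0,"tz": -0.06,"rx": 0,"ry": 0,"rz": 0},
    {"claw": -0.35,"tx": 0,"ty": 0,"tz": -0.1,"rx": 0,"ry": 0,"rz": 0},
    {"claw": -0.35,"tx": 0,"ty": 0,"tz": -0.1,"rx": 0,"ry": 0,"rz": 0},
    {"claw": -0.35,"tx": 0,"ty": 0,"tz": -0.1,"rx": 0,"ry": 0,"rz": 0}
  ]
}}

```text
t: 11.88
ee_pos: [0.4337, -0.1688, 0.0706]
orientation: [3.125, 0.301, 0.003]
force: [-0.1, -0.2, -0.2]
width: 0.329
```

```bash
cat > f4.py <<'E'
from plan import *
from fit import *
p=snap('side','s9.png'); x0,y0,w,h=205,240,80,60;k=10
print(cur()[0],yaw(cur()[1]),ctrl.state()['width'],ctrl.state()['force'])
roi=(217,262,54,40)
a=p['img'][roi[1]:roi[1]+roi[3],roi[0]:roi[0]+roi[2]].astype(int)
g=(a[:,:,1]-a[:,:,0]>12)&(a[:,:,1]>45)
# green only fit vs board plate minus sink/plug
m=cv2.resize(g.astype(np.float32),(roi[2]*S,roi[3]*S),interpolation=cv2.INTER_LINEAR)>.5
m=cv2.morphologyEx(m.astype(np.uint8),cv2.MORPH_CLOSE,np.ones((13,13)))>0
def mod(v):
    b=[tf(q,*v) for q in ENC]; return np.clip(render(p,b[:1],roi)-render(p,b[1:],roi),0,1)
f=lambda v:1-np.minimum(mod(v),m).sum()/np.maximum(mod(v),m).sum()
st=np.array([.4325,-.1665,.19]); o=minimize(f,st,method='Nelder-Mead',options=dict(initial_simplex=np.vstack([st,st+[.006,0,0],st+[0,.006,0],st+[0,0,.1]])))
v=o.x;print(v,np.degrees(v[2]),o.fun)
im=cv2.resize(np.ascontiguousarray(p['img'][y0:y0+h,x0:x0+w,::-1]),(w*k,h*k),interpolation=cv2.INTER_CUBIC)
for b,col in zip(ENC,((0,0,255),(255,0,255),(255,255,0))):
    u=(proj(p,tf(b,*v))-[x0,y0]+.5)*k-.5
    for i in range(8):
        for j in range(i):
            if bin(i^j).count('1')==1: cv2.line(im,tuple(map(int,u[i])),tuple(map(int,u[j])),col,1,cv2.LINE_AA)
cv2.imwrite('pics/s9o.png',im)
E
python3 f4.py
```

```text
[ 0.4326967  -0.16811481  0.06937267] 10.984094174484866 0.32760776340520803 [-0.70065223  0.00900118  0.41920756]
[ 0.43568951 -0.16849061  0.18170014] 10.410651007170808 0.15976950117919286
```

View pics/s9o.png

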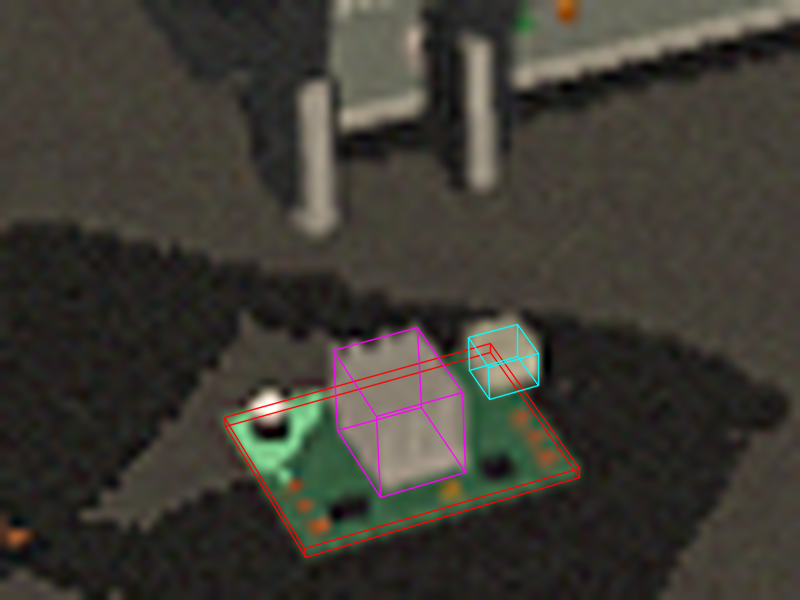

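Call:
{"name": "carry_out", "arguments": {
  "series": [
    {"claw": -0.28,"tx": 0.003,"ty": 0.006,"tz": 0.02,"rx": 0,"ry": 0,"rz": 0},
    {"claw": -0.28,"tx": 0.003,"ty": 0.006,"tz": 0.045,"rx": 0,"ry": 0,"rz": 0},
    {"claw": -0.28,"tx": 0.003,"ty": 0.006,"tz": 0.07,"rx": 0,"ry": 0,"rz": 0},
    {"claw": -0.28,"tx": 0.003,"ty": 0.006,"tz": 0.09,"rx": 0,"ry": 0,"rz": 0},
    {"claw": -0.28,"tx": 0.003,"ty": 0.006,"tz": 0.101,"rx": 0,"ry": 0,"rz": 0}
  ]
}}

```text
t: 12.35
ee_pos: [0.4331, -0.1698, 0.006]
orientation: [-3.123, -0.3, 0.007]
force: [-0.2, -0.2, 0.4]
width: 0.363
```

Call:
{"name": "carry_out", "arguments": {
  "series": [
    {"claw": -0.28,"tx": 0,"ty": 0,"tz": 0,"rx": 0,"ry": 0,"rz": 0},
    {"claw": -0.28,"tx": 0,"ty": 0,"tz": 0,"rx": 0,"ry": 0,"rz": 0}
  ]
}}

```text
t: 12.52
ee_pos: [0.4346, -0.1709, 0.0082]
orientation: [-3.126, -0.3, 0.002]
force: [-0.1, -0.4, 1.2]
width: 0.36
```

Call:
{"name": "carry_out", "arguments": {
  "series": [
    {"claw": -1,"tx": 0,"ty": 0,"tz": 0,"rx": 0,"ry": 0,"rz": 0},
    {"claw": -1,"tx": 0,"ty": 0,"tz": 0,"rx": 0,"ry": 0,"rz": 0},
    {"claw": -1,"tx": 0,"ty": 0,"tz": 0,"rx": 0,"ry": 0,"rz": 0},
    {"claw": -1,"tx": 0,"ty": 0,"tz": 0,"rx": 0,"ry": 0,"rz": 0}
  ],
  "newtons": 40
}}

```text
t: 12.85
ee_pos: [0.4356, -0.1716, 0.0094]
orientation: [3.127, 0.301, 0.001]
force: [0.3, -0.9, 1.1]
width: 0.22
```

Run:
```python
from plan import *
p=snap('side','s10.png')
print(cur()[0],yaw(cur()[1]),ctrl.state()['width'],ctrl.state()['force'])
im=p['img'][250:310,205:285,::-1]; cv2.imwrite('pics/s10c.png',cv2.resize(im,(800,600),interpolation=cv2.INTER_CUBIC))
```

```text
[ 0.43560796 -0.17158821  0.00946389] 10.985217059863352 0.22624614979253785 [-0.53165095 -0.81659947  1.49284483]
```

View pics/s10c.png

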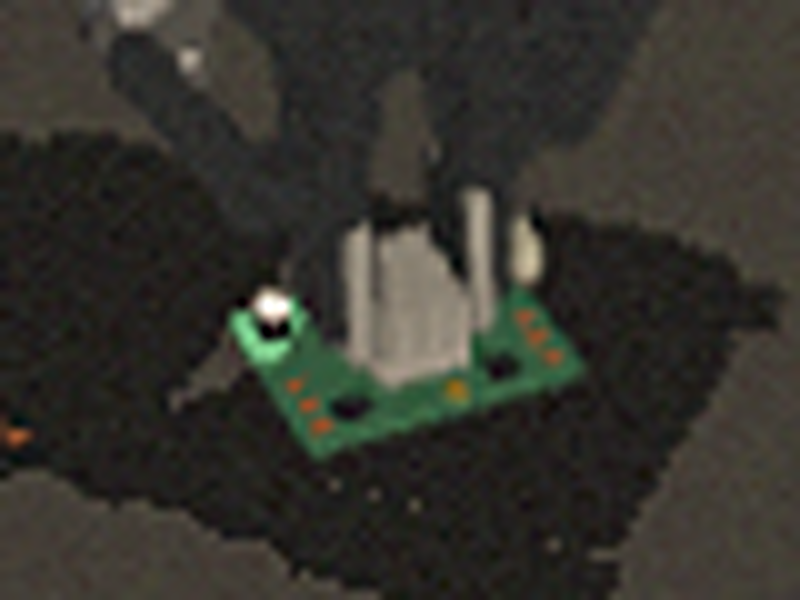

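Run:
```python
from plan import *
c=cur()[0]
seq([(c[0],c[1],.15,11),(.50,-.06,.15,9.8),(.5691,.0459,.15,9.8),(.5691,.0459,.11,9.8)])
```

```text
{'tx': 0.0001, 'ty': 0.0002, 'tz': -0.2342, 'rx': 0.0001, 'ry': -0.0001} mm 141
{'tx': 0.1408, 'ty': -0.1621, 'rz': 0.0033} mm 129
{'tx': 0.1435, 'ty': -0.1543} mm 126
{'tz': 0.0667} mm 40
```

Call:
{"name": "carry_out", "arguments": {
  "series": [
    {"claw": -1,"tx": 0,"ty": 0,"tz": -0.03,"rx": 0,"ry": 0,"rz": 0},
    {"claw": -1,"tx": 0,"ty": 0,"tz": -0.08,"rx": 0,"ry": 0,"rz": 0},
    {"claw": -1,"tx": 0,"ty": 0,"tz": -0.14,"rx": 0,"ry": 0,"rz": 0},
    {"claw": -1,"tx": 0,"ty": 0,"tz": -0.2,"rx": 0,"ry": 0,"rz": 0},
    {"claw": -1,"tx": 0,"ty": 0,"tz": -0.234,"rx": 0,"ry": 0,"rz": 0}
  ]
}}

```text
t: 13.32
ee_pos: [0.4367, -0.1724, 0.1536]
orientation: [3.123, 0.3, 0.007]
force: [0.7, -1.2, 0.1]
width: 0.223
```

Call:
{"name": "carry_out", "arguments": {
  "series": [
    {"claw": -1,"tx": 0.03,"ty": -0.03,"tz": 0,"rx": 0,"ry": 0,"rz": 0.003},
    {"claw": -1,"tx": 0.06,"ty": -0.065,"tz": 0,"rx": 0,"ry": 0,"rz": 0.003},
    {"claw": -1,"tx": 0.09,"ty": -0.1,"tz": 0,"rx": 0,"ry": 0,"rz": 0.003},
    {"claw": -1,"tx": 0.115,"ty": -0.13,"tz": 0,"rx": 0,"ry": 0,"rz": 0.003},
    {"claw": -1,"tx": 0.141,"ty": -0.162,"tz": 0,"rx": 0,"ry": 0,"rz": 0.003}
  ]
}}

```text
t: 13.73
ee_pos: [0.5002, -0.0587, 0.1495]
orientation: [3.13, 0.271, 0.0]
force: [0.4, 0.5, -0.3]
width: 0.221
```

Call:
{"name": "carry_out", "arguments": {
  "series": [
    {"claw": -1,"tx": 0.035,"ty": -0.035,"tz": 0,"rx": 0,"ry": 0,"rz": 0},
    {"claw": -1,"tx": 0.07,"ty": -0.075,"tz": 0,"rx": 0,"ry": 0,"rz": 0},
    {"claw": -1,"tx": 0.105,"ty": -0.11,"tz": 0,"rx": 0,"ry": 0,"rz": 0},
    {"claw": -1,"tx": 0.13,"ty": -0.14,"tz": 0,"rx": 0,"ry": 0,"rz": 0},
    {"claw": -1,"tx": 0.1435,"ty": -0.154,"tz": 0,"rx": 0,"ry": 0,"rz": 0}
  ]
}}

```text
t: 14.15
ee_pos: [0.5695, 0.0484, 0.1494]
orientation: [-3.129, -0.275, -0.001]
force: [-0.0, -0.4, -0.2]
width: 0.223
```

Call:
{"name": "carry_out", "arguments": {
  "series": [
    {"claw": -1,"tx": 0,"ty": 0,"tz": 0.03,"rx": 0,"ry": 0,"rz": 0},
    {"claw": -1,"tx": 0,"ty": 0,"tz": 0.05,"rx": 0,"ry": 0,"rz": 0},
    {"claw": -1,"tx": 0,"ty": 0,"tz": 0.067,"rx": 0,"ry": 0,"rz": 0},
    {"claw": -1,"tx": 0,"ty": 0,"tz": 0.067,"rx": 0,"ry": 0,"rz": 0},
    {"claw": -1,"tx": 0,"ty": 0,"tz": 0.067,"rx": 0,"ry": 0,"rz": 0}
  ]
}}

```text
t: 14.57
ee_pos: [0.5677, 0.0454, 0.1083]
orientation: [-3.13, -0.27, 0.004]
force: [-0.2, -0.3, -0.6]
width: 0.222
```

```bash
cat > f5.py <<'E'
from plan import *
from fit import *
p=snap('side','s11.png'); x0,y0,w,h=215,160,100,75;k=8
im=cv2.resize(np.ascontiguousarray(p['img'][y0:y0+h,x0:x0+w,::-1]),(w*k,h*k),interpolation=cv2.INTER_CUBIC)
cv2.imwrite('pics/s11c.png',im)
c,Q=cur();ya=np.radians(yaw(Q))
print(c,yaw(Q),ctrl.state()['force'],ctrl.state()['width'])
for b,col in zip(ENC,((0,0,255),(255,0,255),(255,255,0))):
    u=(proj(p,tf(b,c[0]-np.sin(ya)*.004,c[1]+np.cos(ya)*.004,ya,c[2]-.0094))-[x0,y0]+.5)*k-.5
    for i in range(8):
        for j in range(i):
            if bin(i^j).count('1')==1: cv2.line(im,tuple(map(int,u[i])),tuple(map(int,u[j])),col,1,cv2.LINE_AA)
cv2.imwrite('pics/s11o.png',im)
seq([(.5691,.0459,.11,9.8),(.5691,.0459,.07,9.8)])
E
python3 f5.py
```

```text
[0.56855485 0.04537913 0.10923279] 9.848898113361523 [ 0.89294211  0.72057629 -0.64726602] 0.22231674619968542
{'tx': 0.001, 'ty': -0.0007, 'tz': -0.0013, 'ry': 0.0001, 'rz': 0.0001} mm 1
{'tz': 0.0667} mm 40
```

View pics/s11o.png

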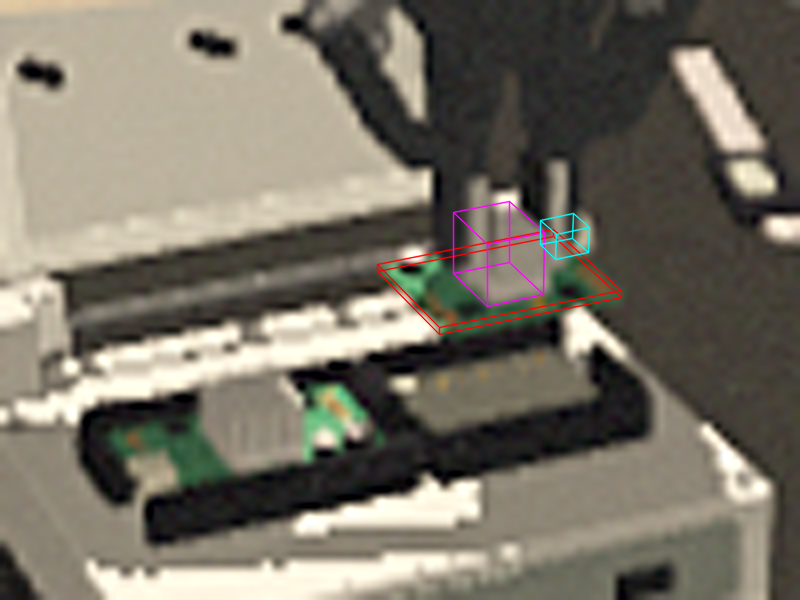

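Call:
{"name": "carry_out", "arguments": {
  "series": [
    {"claw": -1,"tx": 0.0005,"ty": 0.001,"tz": 0.015,"rx": 0,"ry": 0,"rz": 0},
    {"claw": -1,"tx": 0.0005,"ty": 0.001,"tz": 0.03,"rx": 0,"ry": 0,"rz": 0},
    {"claw": -1,"tx": 0.0005,"ty": 0.001,"tz": 0.045,"rx": 0,"ry": 0,"rz": 0},
    {"claw": -1,"tx": 0.0005,"ty": 0.001,"tz": 0.055,"rx": 0,"ry": 0,"rz": 0},
    {"claw": -1,"tx": 0.0005,"ty": 0.001,"tz": 0.063,"rx": 0,"ry": 0,"rz": 0}
  ]
}}

```text
t: 15.03
ee_pos: [0.5685, 0.0459, 0.0704]
orientation: [-3.129, -0.271, 0.002]
force: [1.4, -0.8, 1.0]
width: 0.223
```

Call:
{"name": "carry_out", "arguments": {
  "series": [
    {"claw": -1,"tx": 0,"ty": 0,"tz": 0.002,"rx": 0,"ry": 0,"rz": 0},
    {"claw": -1,"tx": 0,"ty": 0,"tz": 0.004,"rx": 0,"ry": 0,"rz": 0},
    {"claw": -1,"tx": 0,"ty": 0,"tz": 0.004,"rx": 0,"ry": 0,"rz": 0}
  ]
}}

```text
t: 15.28
ee_pos: [0.5687, 0.046, 0.0685]
orientation: [-3.129, -0.271, 0.001]
force: [-1.5, 3.3, -1.5]
width: 0.219
```

Run:
```python
from plan import *
p=snap('side','s12.png')
print(cur()[0],yaw(cur()[1]),ctrl.state()['width'],ctrl.state()['force'])
im=p['img'][165:240,220:320,::-1]; cv2.imwrite('pics/s12c.png',cv2.resize(im,(800,600),interpolation=cv2.INTER_CUBIC))
```

```text
[0.56875621 0.04599742 0.06861634] 9.898934562058725 0.22097885730861166 [-1.18461052  3.65745122 -2.17861456]
```

View pics/s12c.png

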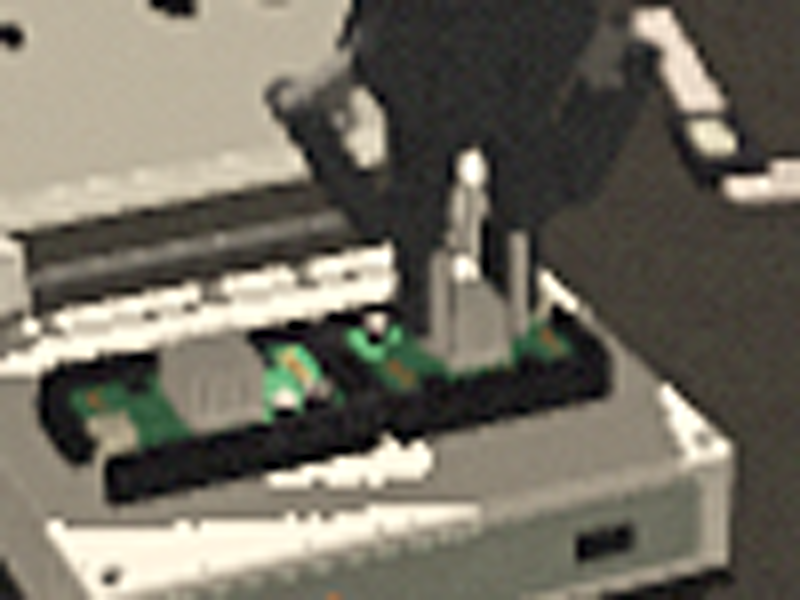

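Call:
{"name": "carry_out", "arguments": {
  "series": [
    {"claw": -1,"tx": 0,"ty": -0.001,"tz": 0,"rx": 0,"ry": 0,"rz": 0},
    {"claw": -1,"tx": 0,"ty": -0.0017,"tz": 0.001,"rx": 0,"ry": 0,"rz": 0},
    {"claw": -1,"tx": 0,"ty": -0.0017,"tz": 0.001,"rx": 0,"ry": 0,"rz": 0}
  ]
}}

```text
t: 15.58
ee_pos: [0.5692, 0.0462, 0.0686]
orientation: [3.129, 0.271, 0.001]
force: [-1.1, 1.3, -0.1]
width: 0.221
```

Call:
{"name": "carry_out", "arguments": {
  "series": [
    {"claw": -0.4,"tx": 0,"ty": 0,"tz": 0,"rx": 0,"ry": 0,"rz": 0},
    {"claw": -0.4,"tx": 0,"ty": 0,"tz": 0,"rx": 0,"ry": 0,"rz": 0},
    {"claw": -0.4,"tx": 0,"ty": 0,"tz": 0,"rx": 0,"ry": 0,"rz": 0}
  ]
}}

```text
t: 15.83
ee_pos: [0.5694, 0.0461, 0.0688]
orientation: [3.129, 0.271, 0.001]
force: [-0.2, -0.2, 0.3]
width: 0.301
```

Call:
{"name": "carry_out", "arguments": {
  "series": [
    {"claw": -0.4,"tx": 0,"ty": 0,"tz": -0.02,"rx": 0,"ry": 0,"rz": 0},
    {"claw": -0.4,"tx": 0,"ty": 0,"tz": -0.05,"rx": 0,"ry": 0,"rz": 0},
    {"claw": -0.4,"tx": 0,"ty": 0,"tz": -0.1,"rx": 0,"ry": 0,"rz": 0},
    {"claw": -0.4,"tx": 0,"ty": 0,"tz": -0.15,"rx": 0,"ry": 0,"rz": 0},
    {"claw": -0.4,"tx": 0,"ty": 0,"tz": -0.15,"rx": 0,"ry": 0,"rz": 0}
  ]
}}

```text
t: 16.25
ee_pos: [0.5735, 0.0459, 0.1667]
orientation: [3.127, 0.271, 0.02]
force: [1.0, -0.4, 1.1]
width: 0.302
```

Run:
```python
from plan import *
p=snap('side','s13.png')
print(cur()[0],yaw(cur()[1]),ctrl.state()['width'],ctrl.state()['force'])
im=p['img'][165:240,220:320,::-1]; cv2.imwrite('pics/s13c.png',cv2.resize(im,(800,600),interpolation=cv2.INTER_CUBIC))
```

```text
[0.57213306 0.04601319 0.16374782] 9.909387567909437 0.30410135881228206 [ 0.24395986 -0.40908382 -0.16019062]
```

View pics/s13c.png

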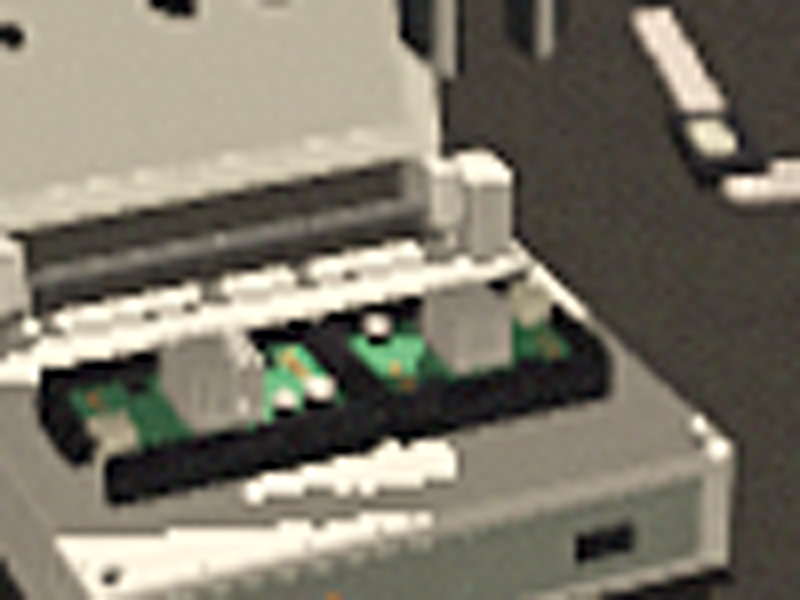

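Run:
```python
from plan import *
fx=np.load('fx.npy')
def F(x,y): 
    c,s=np.cos(fx[2]),np.sin(fx[2]); return fx[0]+c*x-s*y, fx[1]+s*x+c*y
seq([(.571,.046,.32,9.8),(*F(.02,.11),.32,9.8),(*F(0,.205),.32,9.8),(*F(0,.205),.215,9.8)])
```

```text
{'tx': 0.0005, 'ty': 0.0005, 'tz': -0.2604, 'rx': 0.0005, 'ry': -0.0014, 'rz': 0.0003} mm 156
{'tx': -0.0482, 'ty': -0.207} mm 127
{'tx': -0.0333, 'ty': -0.1583} mm 97
{'tz': 0.175} mm 105
```

Call:
{"name": "carry_out", "arguments": {
  "series": [
    {"claw": -1,"tx": 0,"ty": 0,"tz": -0.05,"rx": 0,"ry": 0,"rz": 0},
    {"claw": -1,"tx": 0,"ty": 0,"tz": -0.11,"rx": 0,"ry": 0,"rz": 0},
    {"claw": -1,"tx": 0,"ty": 0,"tz": -0.17,"rx": 0,"ry": 0,"rz": 0},
    {"claw": -1,"tx": 0,"ty": 0,"tz": -0.22,"rx": 0,"ry": 0,"rz": 0},
    {"claw": -1,"tx": 0,"ty": 0,"tz": -0.26,"rx": 0,"ry": 0,"rz": 0}
  ]
}}

```text
t: 16.72
ee_pos: [0.5691, 0.0464, 0.3171]
orientation: [3.129, 0.271, 0.003]
force: [-0.6, 0.1, 0.2]
width: -0.002
```

Call:
{"name": "carry_out", "arguments": {
  "series": [
    {"claw": -1,"tx": -0.009,"ty": -0.04,"tz": 0,"rx": 0,"ry": 0,"rz": 0},
    {"claw": -1,"tx": -0.02,"ty": -0.09,"tz": 0,"rx": 0,"ry": 0,"rz": 0},
    {"claw": -1,"tx": -0.03,"ty": -0.14,"tz": 0,"rx": 0,"ry": 0,"rz": 0},
    {"claw": -1,"tx": -0.04,"ty": -0.18,"tz": 0,"rx": 0,"ry": 0,"rz": 0},
    {"claw": -1,"tx": -0.048,"ty": -0.207,"tz": 0,"rx": 0,"ry": 0,"rz": 0}
  ]
}}

```text
t: 17.13
ee_pos: [0.5179, 0.1657, 0.3138]
orientation: [-3.129, -0.273, 0.002]
force: [0.5, 0.2, -0.0]
width: 0.001
```

Call:
{"name": "carry_out", "arguments": {
  "series": [
    {"claw": -1,"tx": -0.01,"ty": -0.05,"tz": 0,"rx": 0,"ry": 0,"rz": 0},
    {"claw": -1,"tx": -0.022,"ty": -0.1,"tz": 0,"rx": 0,"ry": 0,"rz": 0},
    {"claw": -1,"tx": -0.033,"ty": -0.158,"tz": 0,"rx": 0,"ry": 0,"rz": 0},
    {"claw": -1,"tx": -0.033,"ty": -0.158,"tz": 0,"rx": 0,"ry": 0,"rz": 0},
    {"claw": -1,"tx": -0.033,"ty": -0.158,"tz": 0,"rx": 0,"ry": 0,"rz": 0}
  ]
}}

```text
t: 17.55
ee_pos: [0.4824, 0.255, 0.3139]
orientation: [3.129, 0.276, -0.002]
force: [-0.2, -0.2, -0.1]
width: -0.003
```

Run:
```python
from plan import *
fx=np.load('fx.npy')
p=snap('side','s14.png');im=p['img'][90:240,200:400,::-1]; cv2.imwrite('pics/s14c.png',cv2.resize(im,(800,600),interpolation=cv2.INTER_CUBIC))
p=snap('top','t14.png')
im=p['img'][160:280,150:310,::-1]; cv2.imwrite('pics/t14c.png',cv2.resize(im,(800,600),interpolation=cv2.INTER_CUBIC))
c=cur()[0];print(c,yaw(cur()[1]))
d=R.from_euler('z',-fx[2]).apply(c-[fx[0],fx[1],0]);print('fixture frame',d)
```

```text
[0.4834079  0.253273   0.31393899] 9.898024378994538
fixture frame [-0.00215219  0.20497228  0.31393899]
```

View pics/s14c.png

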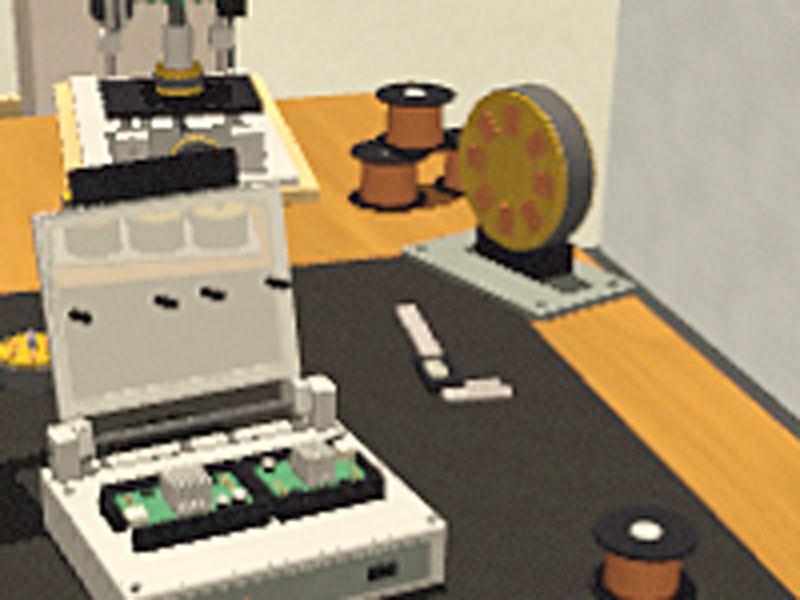

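View pics/t14c.png

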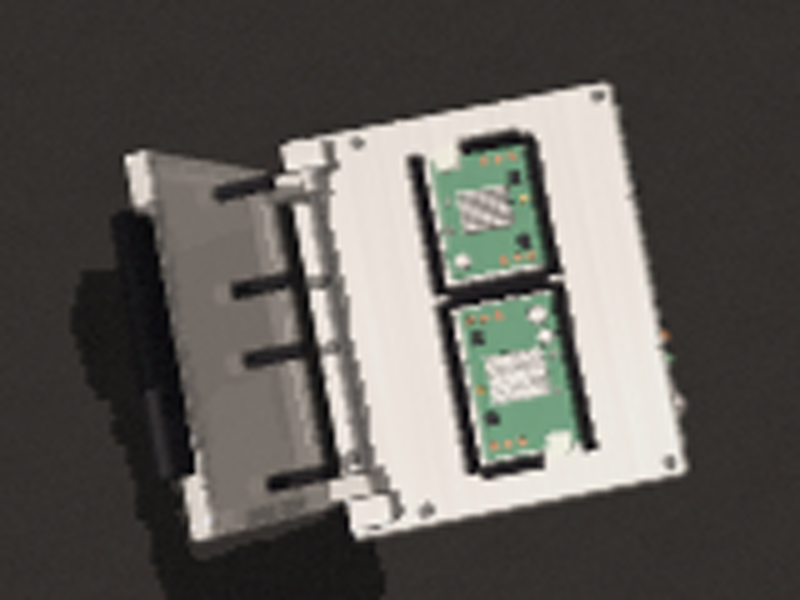

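View pics/t14.png

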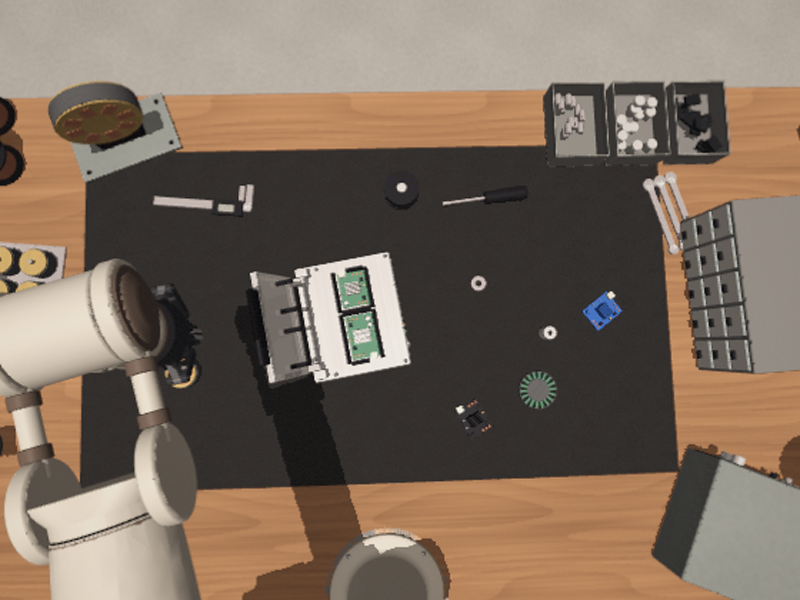

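View pics/s14.png

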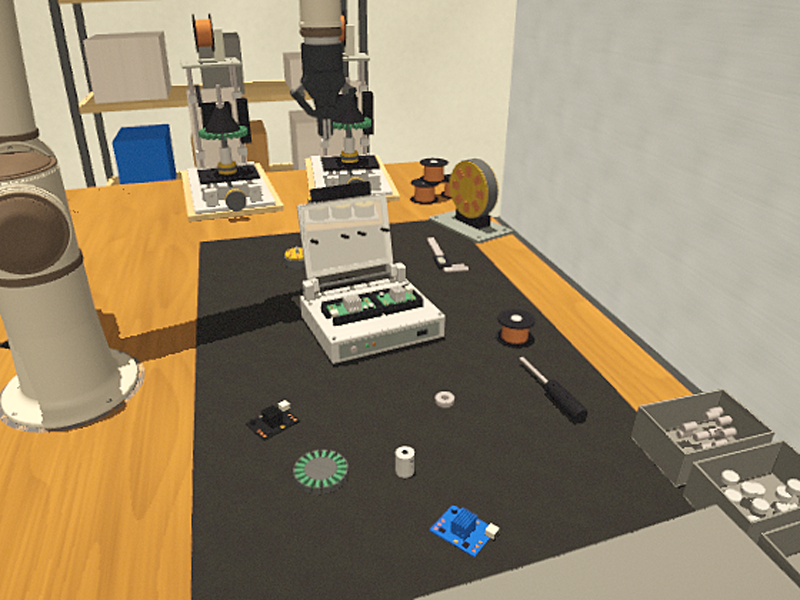

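Run:
```python
from plan import *
import pickle
s=ctrl.state();print(s)
for f in('t14.png','s14.png'):
    p=pickle.load(open('pics/'+f+'.pkl','rb')); print({k:(v if k!='img' else 0) for k,v in p.items()}); print(proj(p,s['ee_pos']))
```

```text
{'t': 17.65, 'q': array([ 2.61433274e-01,  3.99076675e-02,  1.56244444e+00, -5.80823503e-04,
        1.54014921e+00,  8.86979395e-02]), 'qvel': array([-1.95123017e-02, -8.61769270e-05, -1.95571514e-03,  9.66881860e-04,
       -1.59650351e-03,  2.68984997e-03]), 'joint_efforts': array([ 9.65148322e-01, -3.59858680e+01, -3.42073739e+01,  5.60830696e-02,
        1.84449245e-02,  2.54542727e-03]), 'ee_pos': array([0.4834079 , 0.253273  , 0.31393899]), 'orientation': array([ 3.12915287e+00,  2.70960100e-01, -1.24638139e-03]), 'force': array([-0.48360182, -0.56570197, -0.57774743]), 'moment': array([-0.0498442 , -0.00483432, -0.0145909 ]), 'width': -0.00034193044602797616}
{'img': 0, 'mtx': array([[386.39105974,   0.        , 279.6696611 ],
       [  0.        , 386.39105974, 208.57768826],
       [  0.        ,   0.        ,   1.        ]]), 'k1': -0.006133294759573683, 'extrinsics': array([[-0.02801212, -0.99579471,  0.08722511,  0.46079075],
       [-0.9992078 ,  0.02542647, -0.03061484, -0.00560704],
       [ 0.02826827, -0.0880136 , -0.99571809,  1.08578152],
       [ 0.        ,  0.        ,  0.        ,  1.        ]]), 'shot': 17}
[[137.34925086 234.89910995]]
{'img': 0, 'mtx': array([[429.49388964,   0.        , 280.29370502],
       [  0.        , 429.49388964, 210.95875638],
       [  0.        ,   0.        ,   1.        ]]), 'k1': -0.08287403955639175, 'extrinsics': array([[ 0.96347608, -0.12116244,  0.2388169 ,  0.30559276],
       [-0.26770577, -0.45872081,  0.84729501, -0.91501695],
       [ 0.00688995, -0.88028114, -0.47440241,  0.59169389],
       [ 0.        ,  0.        ,  0.        ,  1.        ]]), 'shot': 16}
[[227.78855218  96.33059711]]
```

Both boards sit flat with their plugs in the open corners, as the top view shows, and the arm is behind the lid. Next I plan the lid swing.

Run:
```python
import numpy as np
Y,Z=205,215
for th in np.arange(1.9,0.44,-.07):
    d=np.array([-np.cos(th),np.sin(th)]);n=np.array([np.sin(th),np.cos(th)])
    E=np.array([75,70])+180*d+25*n; C=np.array([75,70])+166*d+25*n
    t=(E[0]+11,E[1]-18) if th>1.57 else (C[0]+11,C[1])
    print(round(th,2),np.round(t,1),'ty',round((Y-t[0])/600,4),'tz',round((Z-t[1])/600,4))
```

```text
1.9 [167.8 214.3] ty 0.0619 tz 0.0012
1.83 [156.3 219.6] ty 0.0812 tz -0.0076
1.76 [144.4 224.1] ty 0.101 tz -0.0151
1.69 [132.2 227.7] ty 0.1213 tz -0.0212
1.62 [119.8 230.6] ty 0.142 tz -0.0259
1.55 [107.5 236.5] ty 0.1624 tz -0.0358
1.48 [ 95.8 237.6] ty 0.1819 tz -0.0376
1.41 [ 84.1 237.9] ty 0.2015 tz -0.0381
1.34 [ 72.4 237.3] ty 0.2211 tz -0.0372
1.27 [ 60.7 236. ] ty 0.2405 tz -0.0349
1.2 [ 49.1 233.8] ty 0.2598 tz -0.0313
1.13 [ 37.8 230.8] ty 0.2787 tz -0.0263
1.06 [ 26.7 227. ] ty 0.2972 tz -0.0201
0.99 [ 15.8 222.5] ty 0.3153 tz -0.0125
0.92 [  5.3 217.2] ty 0.3328 tz -0.0037
0.85 [ -4.8 211.2] ty 0.3496 tz 0.0063
0.78 [-14.4 204.5] ty 0.3657 tz 0.0175
0.71 [-23.6 197.2] ty 0.381 tz 0.0297
0.64 [-32.2 189.2] ty 0.3954 tz 0.043
0.57 [-40.3 180.6] ty 0.4088 tz 0.0573
0.5 [-47.7 171.5] ty 0.4212 tz 0.0725
```

Call:
{"name": "carry_out", "arguments": {
  "series": [
    {"claw": -1,"tx": 0,"ty": 0,"tz": 0.05,"rx": 0,"ry": 0,"rz": 0},
    {"claw": -1,"tx": 0,"ty": 0,"tz": 0.1,"rx": 0,"ry": 0,"rz": 0},
    {"claw": -1,"tx": 0,"ty": 0,"tz": 0.14,"rx": 0,"ry": 0,"rz": 0},
    {"claw": -1,"tx": 0,"ty": 0,"tz": 0.165,"rx": 0,"ry": 0,"rz": 0},
    {"claw": -1,"tx": 0,"ty": 0,"tz": 0.165,"rx": 0,"ry": 0,"rz": 0}
  ]
}}

```text
t: 18.07
ee_pos: [0.4814, 0.2518, 0.2108]
orientation: [3.128, 0.268, -0.013]
force: [-0.3, -0.3, -0.5]
width: 0.003
```

Call:
{"name": "carry_out", "arguments": {
  "series": [
    {"claw": -1,"tx": 0,"ty": 0.04,"tz": 0,"rx": 0,"ry": 0,"rz": 0},
    {"claw": -1,"tx": 0,"ty": 0.065,"tz": -0.002,"rx": 0,"ry": 0,"rz": 0},
    {"claw": -1,"tx": 0,"ty": 0.085,"tz": -0.01,"rx": 0,"ry": 0,"rz": 0},
    {"claw": -1,"tx": 0,"ty": 0.105,"tz": -0.016,"rx": 0,"ry": 0,"rz": 0},
    {"claw": -1,"tx": 0,"ty": 0.12,"tz": -0.021,"rx": 0,"ry": 0,"rz": 0}
  ]
}}

```text
t: 18.48
ee_pos: [0.4964, 0.1818, 0.2293]
orientation: [-3.129, -0.269, -0.002]
force: [0.3, 1.6, -1.0]
width: -0.005
```

Run:
```python
from plan import *
fx=np.load('fx.npy')
p=snap('side','s15.png');im=p['img'][90:240,160:360,::-1]; cv2.imwrite('pics/s15c.png',cv2.resize(im,(800,600),interpolation=cv2.INTER_CUBIC))
s=ctrl.state();c=s['ee_pos']
d=R.from_euler('z',-fx[2]).apply(c-[fx[0],fx[1],0]);print('fixture frame',d,s['force'],s['orientation'])
```

```text
fixture frame [-0.00103964  0.13109382  0.22979126] [ 0.69563603 -0.19980515  0.02565799] [3.12921346 0.26838303 0.00375684]
```

View pics/s15c.png

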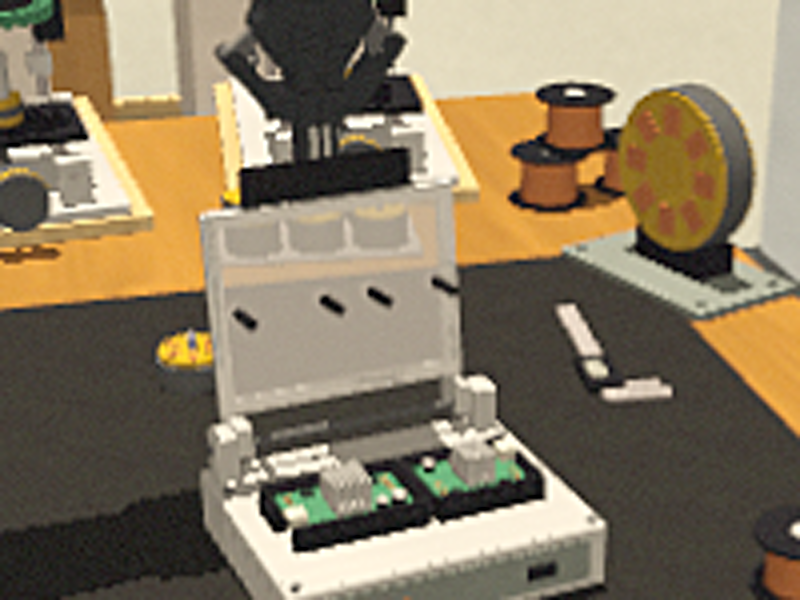

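Call:
{"name": "carry_out", "arguments": {
  "series": [
    {"claw": -1,"tx": 0,"ty": 0.02,"tz": -0.002,"rx": 0,"ry": 0,"rz": 0},
    {"claw": -1,"tx": 0,"ty": 0.04,"tz": -0.01,"rx": 0,"ry": 0,"rz": 0},
    {"claw": -1,"tx": 0,"ty": 0.06,"tz": -0.0125,"rx": 0,"ry": 0,"rz": 0},
    {"claw": -1,"tx": 0,"ty": 0.079,"tz": -0.013,"rx": 0,"ry": 0,"rz": 0},
    {"claw": -1,"tx": 0,"ty": 0.0985,"tz": -0.012,"rx": 0,"ry": 0,"rz": 0}
  ]
}}

```text
t: 18.95
ee_pos: [0.5063, 0.1235, 0.2357]
orientation: [3.13, 0.271, 0.001]
force: [-0.9, 0.9, 0.5]
width: 0.0
```

Call:
{"name": "carry_out", "arguments": {
  "series": [
    {"claw": -1,"tx": 0,"ty": 0.0195,"tz": 0.002,"rx": 0,"ry": 0,"rz": 0},
    {"claw": -1,"tx": 0,"ty": 0.039,"tz": 0.006,"rx": 0,"ry": 0,"rz": 0},
    {"claw": -1,"tx": 0,"ty": 0.0575,"tz": 0.011,"rx": 0,"ry": 0,"rz": 0},
    {"claw": -1,"tx": 0,"ty": 0.076,"tz": 0.017,"rx": 0,"ry": 0,"rz": 0},
    {"claw": -1,"tx": 0,"ty": 0.085,"tz": 0.021,"rx": 0,"ry": 0,"rz": 0}
  ]
}}

```text
t: 19.37
ee_pos: [0.5148, 0.0727, 0.2218]
orientation: [3.129, 0.269, -0.001]
force: [-0.1, -0.4, 0.1]
width: 0.002
```

Run:
```python
from plan import *
fx=np.load('fx.npy')
p=snap('side','s16.png');im=p['img'][90:240,160:360,::-1]; cv2.imwrite('pics/s16c.png',cv2.resize(im,(800,600),interpolation=cv2.INTER_CUBIC))
s=ctrl.state();c=s['ee_pos']
d=R.from_euler('z',-fx[2]).apply(c-[fx[0],fx[1],0]);print('fixture frame',d,s['force'],s['orientation'])
```

```text
fixture frame [-0.00215667  0.0214321   0.22127931] [-0.10512442 -0.5091554   0.59337945] [ 3.12935469e+00  2.68542020e-01 -2.57499145e-03]
```

View pics/s16c.png

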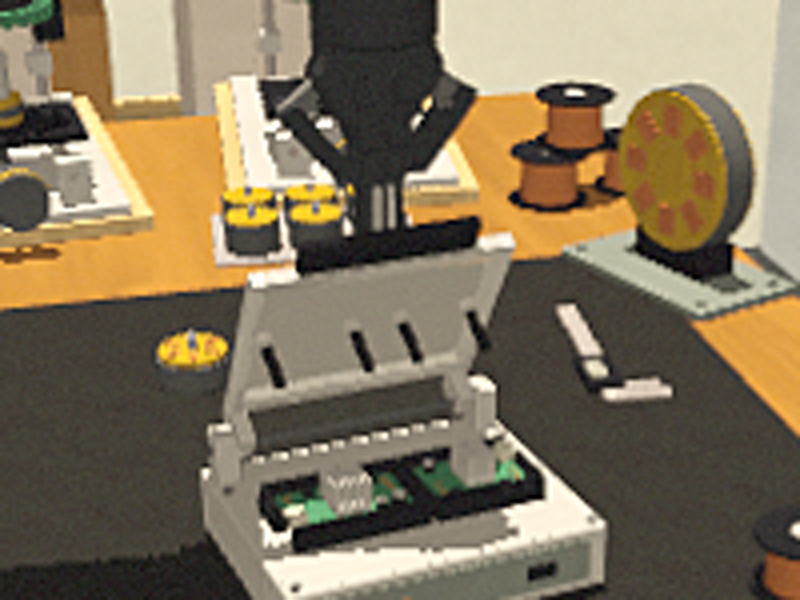

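Call:
{"name": "carry_out", "arguments": {
  "series": [
    {"claw": -1,"tx": 0,"ty": 0.022,"tz": 0.004,"rx": 0,"ry": 0,"rz": 0},
    {"claw": -1,"tx": 0,"ty": 0.037,"tz": 0.012,"rx": 0,"ry": 0,"rz": 0},
    {"claw": -1,"tx": 0,"ty": 0.05,"tz": 0.02,"rx": 0,"ry": 0,"rz": 0},
    {"claw": -1,"tx": 0,"ty": 0.06,"tz": 0.0277,"rx": 0,"ry": 0,"rz": 0},
    {"claw": -1,"tx": 0,"ty": 0.068,"tz": 0.034,"rx": 0,"ry": 0,"rz": 0}
  ]
}}

```text
t: 19.83
ee_pos: [0.5216, 0.0337, 0.2013]
orientation: [-3.13, -0.271, 0.001]
force: [0.1, 0.4, 0.5]
width: 0.002
```

Call:
{"name": "carry_out", "arguments": {
  "series": [
    {"claw": -1,"tx": 0,"ty": 0.007,"tz": 0.006,"rx": 0,"ry": 0,"rz": 0},
    {"claw": -1,"tx": 0,"ty": 0.014,"tz": 0.012,"rx": 0,"ry": 0,"rz": 0},
    {"claw": -1,"tx": 0,"ty": 0.021,"tz": 0.019,"rx": 0,"ry": 0,"rz": 0},
    {"claw": -1,"tx": 0,"ty": 0.028,"tz": 0.027,"rx": 0,"ry": 0,"rz": 0},
    {"claw": -1,"tx": 0,"ty": 0.035,"tz": 0.034,"rx": 0,"ry": 0,"rz": 0}
  ]
}}

```text
t: 20.25
ee_pos: [0.5253, 0.0133, 0.1813]
orientation: [-3.13, -0.272, 0.0]
force: [-0.5, 0.1, 0.0]
width: -0.0
```

Run:
```python
from plan import *
fx=np.load('fx.npy')
p=snap('side','s17.png');im=p['img'][90:240,160:360,::-1]; cv2.imwrite('pics/s17c.png',cv2.resize(im,(800,600),interpolation=cv2.INTER_CUBIC))
s=ctrl.state();c=s['ee_pos']
d=R.from_euler('z',-fx[2]).apply(c-[fx[0],fx[1],0]);print('fixture frame',d,s['force'],s['orientation'])
```

```text
fixture frame [-0.00211664 -0.03914669  0.18034802] [-0.48069598 -0.1170098  -0.1113819 ] [ 3.12987258e+00  2.70645249e-01 -2.52606308e-03]
```

View pics/s17c.png

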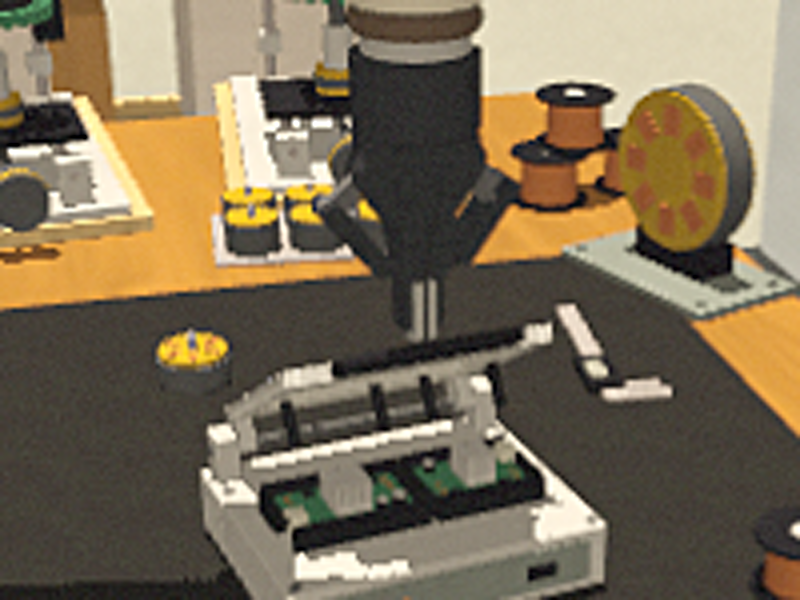

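Call:
{"name": "carry_out", "arguments": {
  "series": [
    {"claw": -1,"tx": 0,"ty": 0.02,"tz": 0.01,"rx": 0,"ry": 0,"rz": 0},
    {"claw": -1,"tx": 0,"ty": 0.045,"tz": 0.03,"rx": 0,"ry": 0,"rz": 0},
    {"claw": -1,"tx": 0,"ty": 0.065,"tz": 0.05,"rx": 0,"ry": 0,"rz": 0},
    {"claw": -1,"tx": 0,"ty": 0.086,"tz": 0.07,"rx": 0,"ry": 0,"rz": 0},
    {"claw": -1,"tx": 0,"ty": 0.086,"tz": 0.085,"rx": 0,"ry": 0,"rz": 0}
  ]
}}

```text
t: 20.72
ee_pos: [0.5341, -0.0395, 0.1291]
orientation: [3.13, 0.268, -0.002]
force: [0.0, 0.9, 1.4]
width: -0.002
```

Call:
{"name": "carry_out", "arguments": {
  "series": [
    {"claw": -1,"tx": 0.003,"ty": 0,"tz": 0,"rx": 0,"ry": 0,"rz": 0},
    {"claw": -1,"tx": 0.003,"ty": 0,"tz": 0,"rx": 0,"ry": 0,"rz": 0},
    {"claw": -1,"tx": 0.003,"ty": 0,"tz": 0,"rx": 0,"ry": 0,"rz": 0}
  ]
}}

```text
t: 20.97
ee_pos: [0.5363, -0.0366, 0.1311]
orientation: [-3.13, -0.272, -0.001]
force: [0.3, 0.5, 0.5]
width: -0.002
```

Run:
```python
from plan import *
fx=np.load('fx.npy')
p=snap('side','s18.png');im=p['img'][120:240,190:350,::-1]; cv2.imwrite('pics/s18c.png',cv2.resize(im,(800,600),interpolation=cv2.INTER_CUBIC))
s=ctrl.state();c=s['ee_pos']
d=R.from_euler('z',-fx[2]).apply(c-[fx[0],fx[1],0]);print('fixture frame',d,s['force'],s['orientation'])
```

```text
fixture frame [ 0.00089311 -0.08965159  0.13145584] [ 0.42518874  0.19030629 -0.13994478] [3.12946320e+00 2.72336741e-01 1.72541912e-03]
```

View pics/s18c.png

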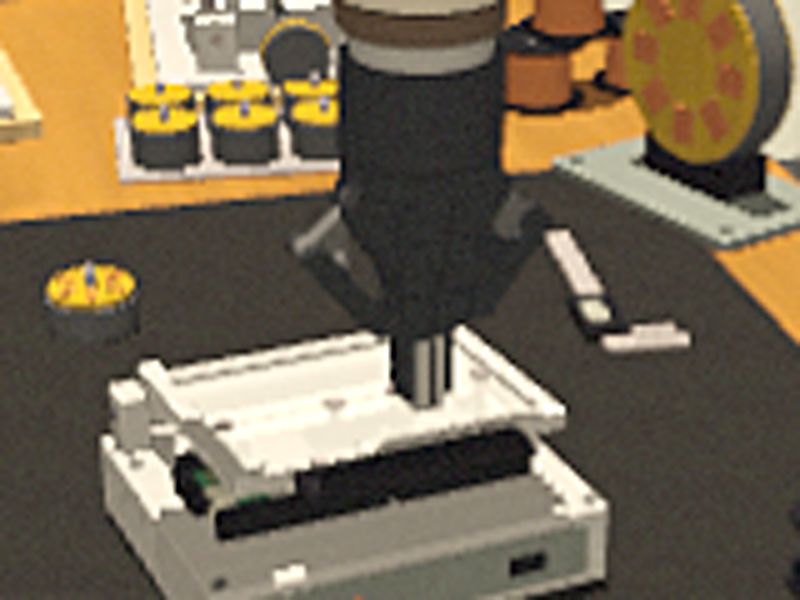

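Call:
{"name": "carry_out", "arguments": {
  "series": [
    {"claw": -1,"tx": 0,"ty": 0.001,"tz": 0.01,"rx": 0,"ry": 0,"rz": 0},
    {"claw": -1,"tx": 0,"ty": 0.001,"tz": 0.02,"rx": 0,"ry": 0,"rz": 0},
    {"claw": -1,"tx": 0,"ty": 0.001,"tz": 0.03,"rx": 0,"ry": 0,"rz": 0},
    {"claw": -1,"tx": 0,"ty": 0.001,"tz": 0.038,"rx": 0,"ry": 0,"rz": 0},
    {"claw": -1,"tx": 0,"ty": 0.001,"tz": 0.042,"rx": 0,"ry": 0,"rz": 0}
  ]
}}

```text
t: 21.43
ee_pos: [0.5355, -0.0373, 0.1045]
orientation: [-3.129, -0.271, 0.002]
force: [-1.1, -0.2, 2.6]
width: -0.002
```

Call:
{"name": "carry_out", "arguments": {
  "series": [
    {"claw": -1,"tx": 0,"ty": 0,"tz": 0.002,"rx": 0,"ry": 0,"rz": 0},
    {"claw": -1,"tx": 0,"ty": 0,"tz": 0.004,"rx": 0,"ry": 0,"rz": 0},
    {"claw": -1,"tx": 0,"ty": 0,"tz": 0.004,"rx": 0,"ry": 0,"rz": 0},
    {"claw": -1,"tx": 0,"ty": 0,"tz": 0.004,"rx": 0,"ry": 0,"rz": 0}
  ]
}}

```text
t: 21.77
ee_pos: [0.5363, -0.0375, 0.1033]
orientation: [3.13, 0.271, 0.001]
force: [-0.4, -0.7, 1.6]
width: -0.001
```

Call:
{"name": "carry_out", "arguments": {
  "series": [
    {"claw": -1,"tx": 0,"ty": 0,"tz": 0.002,"rx": 0,"ry": 0,"rz": 0},
    {"claw": -1,"tx": 0,"ty": 0,"tz": 0.004,"rx": 0,"ry": 0,"rz": 0},
    {"claw": -1,"tx": 0,"ty": 0,"tz": 0.004,"rx": 0,"ry": 0,"rz": 0},
    {"claw": -1,"tx": 0,"ty": 0,"tz": 0.004,"rx": 0,"ry": 0,"rz": 0}
  ]
}}

```text
t: 22.1
ee_pos: [0.5365, -0.0379, 0.1011]
orientation: [3.129, 0.271, 0.001]
force: [-0.2, -1.6, 3.4]
width: 0.004
```

Call:
{"name": "carry_out", "arguments": {
  "series": [
    {"claw": -1,"tx": 0,"ty": 0,"tz": 0.002,"rx": 0,"ry": 0,"rz": 0},
    {"claw": -1,"tx": 0,"ty": 0,"tz": 0.004,"rx": 0,"ry": 0,"rz": 0},
    {"claw": -1,"tx": 0,"ty": 0,"tz": 0.004,"rx": 0,"ry": 0,"rz": 0},
    {"claw": -1,"tx": 0,"ty": 0,"tz": 0.004,"rx": 0,"ry": 0,"rz": 0}
  ]
}}

```text
t: 22.43
ee_pos: [0.5366, -0.0381, 0.0988]
orientation: [3.129, 0.271, 0.002]
force: [-1.5, -2.7, 3.9]
width: -0.0
```

Call:
{"name": "carry_out", "arguments": {
  "series": [
    {"claw": -1,"tx": 0,"ty": 0,"tz": 0.002,"rx": 0,"ry": 0,"rz": 0},
    {"claw": -1,"tx": 0,"ty": 0,"tz": 0.004,"rx": 0,"ry": 0,"rz": 0},
    {"claw": -1,"tx": 0,"ty": 0,"tz": 0.004,"rx": 0,"ry": 0,"rz": 0},
    {"claw": -1,"tx": 0,"ty": 0,"tz": 0.004,"rx": 0,"ry": 0,"rz": 0}
  ]
}}

```text
t: 22.77
ee_pos: [0.5367, -0.0383, 0.0974]
orientation: [3.128, 0.271, 0.001]
force: [-5.1, -2.7, 12.1]
width: -0.004
```

Run:
```python
from plan import *
from fit import *
fx=np.load('fx.npy')
p=snap('side','s19.png')
s=ctrl.state();c=s['ee_pos']
d=R.from_euler('z',-fx[2]).apply(c-[fx[0],fx[1],0]);print('fixture frame',d,s['force'],s['moment'])
x0,y0,w,h=200,170,120,90;k=6
def im0(p): return cv2.resize(np.ascontiguousarray(p['img'][y0:y0+h,x0:x0+w,::-1]),(w*k,h*k),interpolation=cv2.INTER_CUBIC)
im=im0(p); cv2.imwrite('pics/s19c.png',im)
for th,col in((0,(0,0,255)),(.03,(255,0,0))):
    dd=np.array([-np.cos(th),np.sin(th)]);n=np.array([np.sin(th),np.cos(th)])
    P=[]
    for x,a in((-60,152),(60,152),(60,180),(-60,180)):
        yz=np.array([75,70])+a*dd+25*n; P.append([x,*yz])
    u=(proj(p,tf(np.array(P)/1000,*fx[:3]))-[x0,y0]+.5)*k-.5
    cv2.polylines(im,[np.round(u).astype(np.int32)],True,col,1,cv2.LINE_AA)
cv2.imwrite('pics/s19o.png',im)
```

```text
fixture frame [ 0.00080691 -0.09139223  0.09745447] [-4.64537416 -2.19395491 11.99742337] [-0.50149173  0.77386905  0.01218667]
```

View pics/s19o.png

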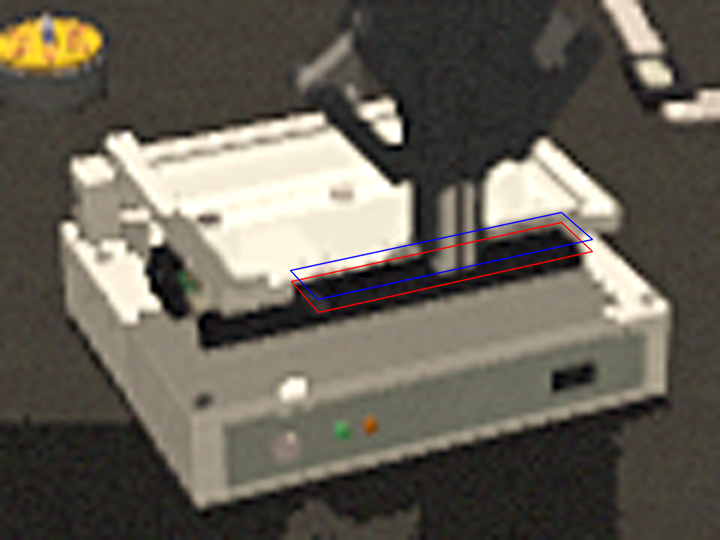

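View pics/s19c.png

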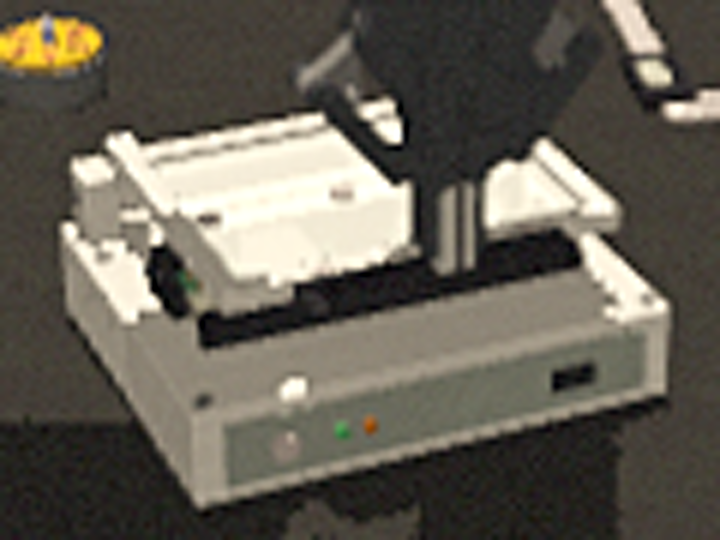

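Call:
{"name": "carry_out", "arguments": {
  "series": [
    {"claw": -1,"tx": 0,"ty": 0,"tz": 0.001,"rx": 0,"ry": 0,"rz": 0},
    {"claw": -1,"tx": 0,"ty": 0,"tz": 0.001,"rx": 0,"ry": 0,"rz": 0},
    {"claw": -1,"tx": 0,"ty": 0,"tz": 0.001,"rx": 0,"ry": 0,"rz": 0},
    {"claw": -1,"tx": 0,"ty": 0,"tz": 0.001,"rx": 0,"ry": 0,"rz": 0},
    {"claw": -1,"tx": 0,"ty": 0,"tz": 0.001,"rx": 0,"ry": 0,"rz": 0}
  ]
}}

```text
t: 23.23
ee_pos: [0.5367, -0.0383, 0.0974]
orientation: [3.128, 0.272, 0.001]
force: [-7.8, -2.3, 14.7]
width: 0.0
```

Run:
```python
from plan import *
p=snap('top','t20.png')
im=p['img'][160:280,170:330,::-1]; cv2.imwrite('pics/t20c.png',cv2.resize(im,(800,600),interpolation=cv2.INTER_CUBIC))
s=ctrl.state();print(s['ee_pos'],s['force'])
```

```text
[ 0.53670643 -0.03825979  0.09736382] [-5.54168624 -2.88533318 15.44002936]
```

View pics/t20c.png

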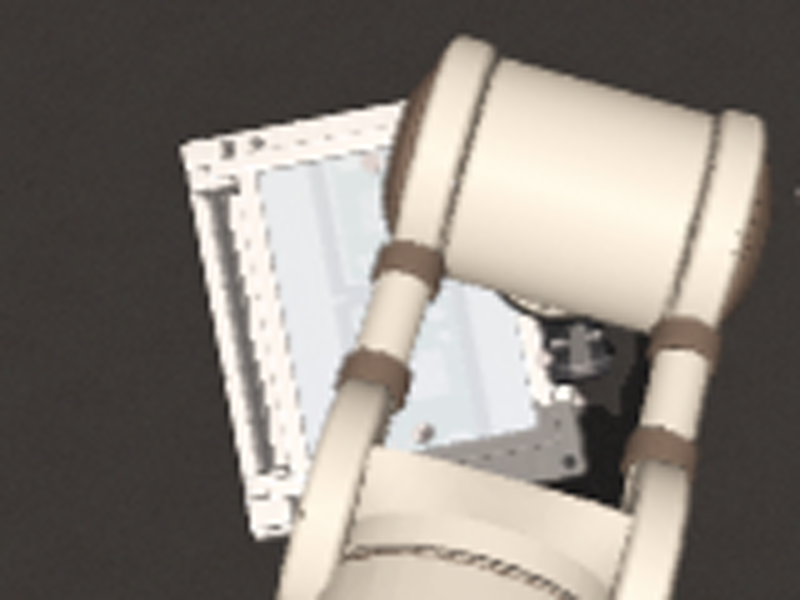

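Run:
```python
from plan import *
from fit import *
fx=np.load('fx.npy')
ps=[load('s18.png'),snap('side','s21.png')]
x0,y0,w,h=285,190,24,36;k=16
out=[]
for p in ps:
    im=cv2.resize(np.ascontiguousarray(p['img'][y0:y0+h,x0:x0+w,::-1]),(w*k,h*k),interpolation=cv2.INTER_CUBIC); 
    def pl(P,c,close=True):
        u=(proj(p,tf(np.array(P,float)/1000,*fx[:3]))-[x0,y0]+.5)*k-.5
        cv2.polylines(im,[np.round(u).astype(np.int32)],close,c,1,cv2.LINE_AA)
    pl([[-108,-90,50],[108,-90,50],[108,90,50]],(0,255,0),False);pl([[108,-90,0],[108,-90,50]],(0,255,0),False)
    out.append(im)
cv2.imwrite('pics/cmp.png',np.hstack(out))
g=[cv2.cvtColor(p['img'],cv2.COLOR_RGB2GRAY).astype(np.float32) for p in ps]
for nm,(a,b,c,d) in dict(lidR=(287,195,306,212),bodyR=(296,215,314,230),lidL=(215,205,240,224),bodyL=(205,230,240,256)).items():
    (dx,dy),r=cv2.phaseCorrelate(g[0][b:d,a:c].copy(),g[1][b:d,a:c].copy(),cv2.createHanningWindow((c-a,d-b),cv2.CV_32F)); print(nm,round(dx,2),round(dy,2),round(r,2))
def hp(th,x=88,a=180,o=0):
    return tf(np.array([[x,75-a*np.cos(th)+o*np.sin(th),70+a*np.sin(th)+o*np.cos(th)]])/1000,*fx[:3])
for th in(0,.0145,.04,.05): print(th,proj(ps[1],hp(th)),proj(ps[1],hp(th,-88)))
s=ctrl.state();print(s['ee_pos'],s['force'])
```

```text
lidR -0.12 1.79 0.97
bodyR 0.29 0.59 1.01
lidL 0.31 0.1 1.0
bodyL -0.12 0.73 0.82
0 [[308.03836205 218.08173061]] [[241.67615879 233.44409173]]
0.0145 [[308.07428801 217.16184778]] [[241.63248223 232.48244218]]
0.04 [[308.11987067 215.52327188]] [[241.54147073 230.76755504]]
0.05 [[308.13158987 214.87367773]] [[241.50083299 230.08705208]]
[ 0.53669398 -0.03824592  0.09736626] [-5.75651987 -1.89381337 15.75495814]
```

View pics/cmp.png

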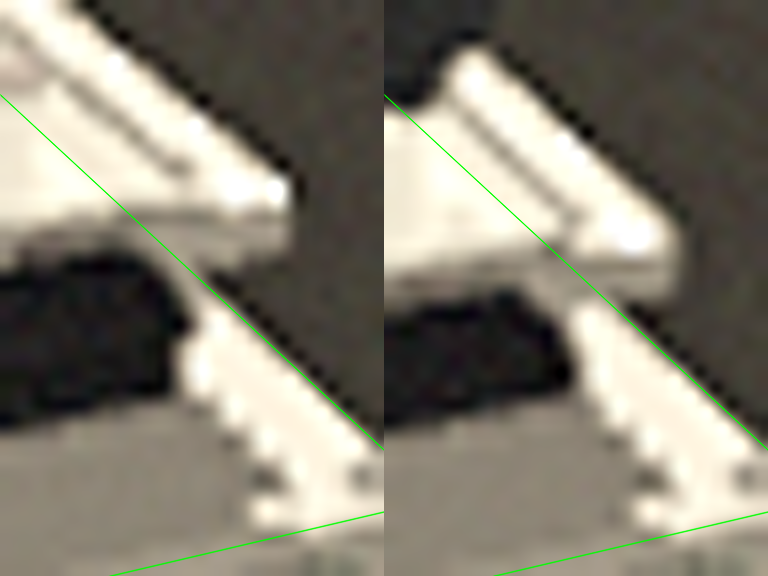

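Run:
```python
from plan import *
from fit import *
fx=np.load('fx.npy')
def lines(f,roi):
    p=load(f)
    from scipy.optimize import least_squares
    g=cv2.GaussianBlur(cv2.cvtColor(p['img'],cv2.COLOR_RGB2GRAY),(0,0),.7).astype(float)
    x0,y0,w,h,k=*roi,10
    im=cv2.resize(np.ascontiguousarray(p['img'][y0:y0+h,x0:x0+w,::-1]),(w*k,h*k),interpolation=cv2.INTER_CUBIC)
    for th,c in((0,(0,0,255)),(.0145,(255,0,0)),(.045,(0,160,0))):
      for hh in(0,12):
        a=np.array([10,180]);P=np.c_[[-88,-88],75-a*np.cos(th)+hh*np.sin(th),70+a*np.sin(th)+hh*np.cos(th)]
        u=(proj(p,tf(P/1000,*fx[:3]))-[x0,y0]+.5)*k-.5
        cv2.polylines(im,[np.round(u).astype(np.int32)],False,c,1,cv2.LINE_AA)
    return im
a=lines('s18.png',(205,185,40,55));b=lines('s21.png',(205,185,40,55))
cv2.imwrite('pics/rail.png',np.hstack([a,b]))
```

```text
(no output)
```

View pics/rail.png

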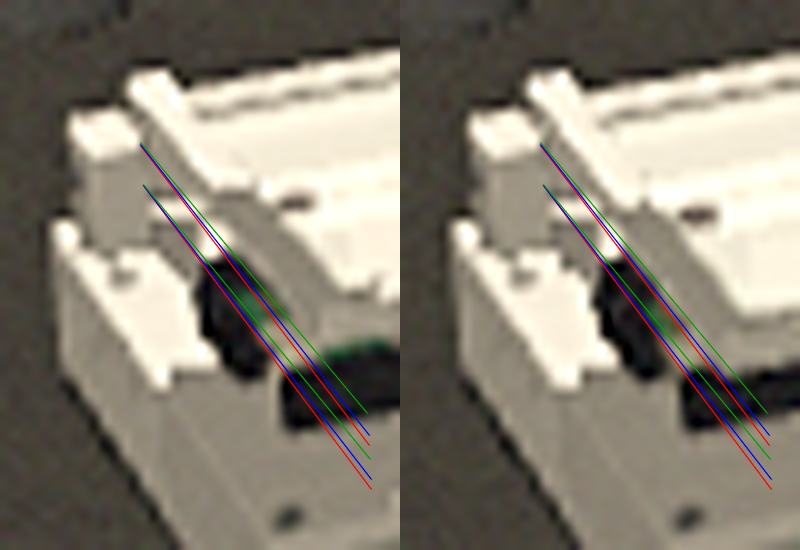

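Run:
```python
from plan import *
s=ctrl.state();print(s['t'],s['ee_pos'],s['force'],s['qvel'].round(3))
print(ctrl.finish_job())
```

```text
23.3333 [ 0.53669398 -0.03824592  0.09736626] [-5.75651987 -1.89381337 15.75495814] [ 0.     0.001  0.     0.    -0.001  0.   ]
the job is handed in; nothing more can be done
None
```

I loaded both boards into their own nests, closed the lid and handed the job in at 23.3 s. The arm was still holding the handle down.

**Boards:** The last top and side views before closing show the controller in the long nest and the encoder in the short one. Both lie flat, with their plugs in the open corners.

**Encoder grasp:** On the first try I read 6 N upward, probably a finger catching the plug. I released it, gripped again off-centre and placed it. It leaned lightly on a nest wall (about 4 N) on the way in, and I corrected that before letting go.

**Lid:** I pushed it over from behind; it fell from about 0.6 rad and I pressed the handle down.
- **Push at hand-in:** it was steady at about 16 N down, 17 N in total including 6 N sideways.
- **On the stop:** pushing another 0.6 mm raised the force but did not move the handle, so the lid is on something hard. In the side view it dropped about 0.044 rad from rest, and its rail looked level.

**What didn't agree:** the handle stopped with the fingertips at 97.4 mm, where 95 mm was expected. I put this down to calibration or where the fingertip is taken to be. The lid angle and probe travel could not be read directly, so "fully down" rests on the hard stop and the pictures.

The other things on the bench, including the black and blue look-alikes, were not touched.

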